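Get the pink scoop out from behind the coffee jar and milk pitcher

ROBOT

A 6-joint arm with a two-finger parallel gripper is mounted at the origin on the work surface. World frame = base frame: x ahead of the robot, y to its left, z up, the work surface at z = 0. Lengths are in m, angles in rad, forces in N, time in s.
With the tool pointing down it reaches from about 0.3 to 0.875 m from the base axis. Payload 6.4 kg.
Tool frame: the origin (TCP) lies midway between the tips of the shut fingers; the grasp point (between the pads) lies ctrl.grip_depth behind it (ctrl.grip_depth is the distance from the TCP to the grasp point, in m); x points along the fingers, y is the direction in which the jaws open and shut, and the axes are right-handed (so a half turn about x gives the same grasp; the last joint's range is limited). The gripper opens to 85 mm and grips with 20 to 120 N. Pads are 22 mm wide; open, the fingers measure 114 mm over their backs; the gripper's body (76 mm by 85 mm) begins 54 mm behind the grasp point. The pads swing forward as they close: fully open they stand 13 mm farther back than shut.
Start: joints at [-1.353, 0.181, 1.607, -0, 1.354, -0.206], TCP at [0.236, -0.524, 0.231] pointing down, gripper open.
Joint ranges: [-2.99, 2.99], [-0.89, 2.07], [0.3, 2.58], [-1.14, 4.28], [0, 2.63], [-3.12, 3.12]. Speed limits (rad/s): [2.57, 2.57, 3.01, 3.14, 3.14, 3.14].

INTERFACE

Orientations are given as a unit quaternion [w, x, y, z].
In Python, from bench import ctrl gives the robot as it stands.
- The arm moves only by the tool carry_out, never from a script. Its argument "motion" is one flat list of numbers, 7 for each row, row after row: the turn, a rotation vector about the tool's x, y, z in degrees, then the shift along the tool's x, y, z in m, then the gripper's target within -1 to 1 (shut at 1, half-way at 0, fully open at -1). A call has 1 to 10 rows; each row shifts and turns the pose as measured when the row begins, along the tool's axes as they then stand; what a row does not reach is not made up. A row lasts 1/10 s, in which the tool goes at most 50 mm and 8.59 degrees, less where a joint would pass 70% of its speed; a pose out of reach is approached as far as the arm can. A call with a gripper value outside its range is refused whole. The fingers move at their own pace and stop on an object; the grip force is fixed at half the most. Time passes only in rows, so rows that do not move let the fingers close. It gives the time, the measured TCP pose, the force and the opening at its end, in the units of the state.
- ctrl.get_obs(): the state, without advancing time (a new reading comes with each control period).
- ctrl.camera(name): name is "side" or "top"; returns the picture (420x560x3 uint8, blue, green, red); there is no depth.
- ctrl.camera_params(name): a dict with "mtx" (3x3 intrinsics, pixels), "pose" (4x4, takes a point from camera to world coordinates). Camera axes: x right, y down, z forward; pixel columns grow to the right and rows downward; lengths in m; the calibration is good to about 2 mm. A picture is of the moment at which its call begins. camera_params takes no time and is no camera call.
- ctrl.hand_in(): hands the job in, once; it reports no verdict.
Trained networks look in the newest picture that a camera, given by its name, has taken for a name from the list of things; names that differ only in an ending like _2 or _b are one class to them, and where a whole thing is asked for, a point or a joint stands for the part that bears it (a point fixed in the world has none). Each returns a list of dicts, best first, with "conf" (0 to 1); they miss things now and then, are a little off and sometimes report something else, mostly with a low value. They report only what shows in the picture. A call takes as long as a camera call.
- ctrl.boxes_of(camera, thing): "point" ([x, y, z] in m, in the coordinates of the camera as it stood for that picture, good to about 4 mm: the middle of the surface that is visible of it).
- ctrl.trace(camera, thing): "pixels" (420x560 bool, what is visible of it).
- ctrl.landmark_of(camera, thing): "point" ([x, y, z] in m, in the coordinates of the camera as it stood for that picture, good to about 4 mm: a listed point, or the origin of a listed thing).
The state is a dict: "time_s": time; "q": joint angles; "dq": joint speeds; "joint_efforts": joint torques, N m; "eef_pos": TCP position; "eef_rot": TCP orientation; "wrist_force": force on the tool from outside, world axes, zero at the start; "torque": the same for the moment, N m; "opening": opening from 0.0 (shut) to 1.0 (fully open).
Only numpy, scipy, OpenCV 4.12 (cv2) and the standard library are available. Lean on these libraries where they do the work, as an engineer would, in place of code of your own. Each camera call takes 0.05 s, during which the arm holds its last target. There are 200 camera calls.

TASK

The pink scoop is stuck behind the coffee jar and the milk pitcher. First stand both the jar and the pitcher in the metal side tray, leaving the scoop alone meanwhile; then set the scoop upright with its cup in the middle of the white coaster; and only then put the jar back on the middle of the round cork mat and the pitcher back on the middle of the blue tile. Keep the jar and pitcher upright, set them down rather than dropping them, and do not disturb the spoon or the yellow tin.

Things in the scene. Friction and masses are not known exactly. Their poses are not given: they have to be found in the camera images.
- jar_mid (a point): closed glass coffee jar, upright round cylinder 60 mm in diameter and 74 mm tall (the top 16 mm is a black lid 58 mm in diameter), brown coffee inside, about 0.33 kg. It starts on the cork mat. Best grasped a little above its middle. Point: the centre of the jar, 37 mm above its underside; z up.
- pitcher_mid (a point): small open stainless steel milk pitcher, upright, body 60 to 62 mm in outer diameter, 72 mm tall, about 0.22 kg; starts on the blue tile. A bar handle stands out along its own -x to 60 mm from the axis (toward the robot at the start), a small spout at +x to 42 mm; grasp the body across its y. Point: on the body's axis, 36 mm above its underside; z up.
- scoop_mid (a point): pink plastic coffee scoop, upright: open round cup 40 mm in outer diameter, 36 mm tall, with a strip handle (13 mm wide, 6 mm thick, 28 to 34 mm up) along its own +x, ending 80 mm from the cup's axis; 30 g. Starts on the dark board beyond the jar and pitcher, handle toward +y. Grasp the cup across its y. Point: centre of the cup, 18 mm above its underside; z up.
- tray: rectangular bare-metal side tray, fixed, 260 mm (its x) by 150 mm (its y), rim 14 mm high and 5 mm thick, floor 5 mm thick; it is empty and lies on the left or the right. Origin: centre of its underside, on the table.
- coaster: square white ceramic coaster, fixed, 100 x 100 x 8 mm, on the side opposite to the tray. Origin: centre of its underside, on the table.
- jar_pad: round cork mat, the jar's place, fixed, 84 mm in diameter, 5 mm thick, partly hidden under the jar at the start. It lies on a dark wooden board 12 mm thick, 300 mm deep, 290 mm wide, with a rail 24 mm high along its far edge, 145 mm beyond the board's middle. Origin: centre of its underside; its yaw is the board's yaw.
- pitcher_pad: square blue tile, the pitcher's place, fixed, 80 x 80 x 5 mm, partly hidden under the pitcher at the start, on the same dark board with its centre 130 mm from that of the cork mat; jar and pitcher may stand either way round. Origin: centre of its underside.
- spoon_grip (a point): bystander: steel teaspoon about 130 mm long lying on the front strip of the dark board, near the robot. Leave it. Point: on its handle; x along the spoon.
- tin_center (a point): bystander: small yellow tin, round, 42 mm in diameter and 42 mm tall, on the front left corner of the dark board. Leave it. Point: its centre.

How it is judged:
On the way, in this order (a step that is already met when the one before it is completed fails the run):
1. jar and pitcher both stand upright and released in the tray, scoop not yet moved from its place (x of jar_mid in the frame of tray between -0.105 and 0.105 m and y of jar_mid in the frame of tray between -0.05 and 0.05 m and z of jar_mid in the frame of tray below 0.048 m and angle between each of jar_mid, pitcher_mid's own z axis and vertical below 0.15 rad and x of pitcher_mid in the frame of tray between -0.105 and 0.105 m and y of pitcher_mid in the frame of tray between -0.05 and 0.05 m and z of pitcher_mid in the frame of tray below 0.047 m and contact force between the fingers and jar below 0.05 N and linear speed of each of jar, pitcher below 0.03 m/s and contact force between the fingers and pitcher below 0.05 N and distance of scoop_mid from where it was at the start of the episode below 0.03 m), for 0.2 s.
2. scoop set upright and released on the middle of the coaster while jar and pitcher stand in the tray (horizontal distance between scoop_mid and coaster below 0.02 m and z of scoop_mid in the frame of coaster below 0.032 m and angle between each of scoop_mid, jar_mid, pitcher_mid's own z axis and vertical below 0.15 rad and contact force between the fingers and scoop below 0.05 N and linear speed of scoop below 0.03 m/s and x of jar_mid in the frame of tray between -0.105 and 0.105 m and y of jar_mid in the frame of tray between -0.05 and 0.05 m and z of jar_mid in the frame of tray below 0.048 m and x of pitcher_mid in the frame of tray between -0.105 and 0.105 m and y of pitcher_mid in the frame of tray between -0.05 and 0.05 m and z of pitcher_mid in the frame of tray below 0.047 m), for 0.2 s.
At the end, for the whole second after the job is handed in: Jar upright on the cork mat and pitcher upright on the blue tile, each within 15 mm of its mat's centre; scoop upright on the coaster, cup within 20 mm of the coaster's centre; all released and at rest (horizontal distance between jar_mid and jar_pad below 0.015 m and z of jar_mid in the frame of jar_pad below 0.048 m and angle between each of jar_mid, pitcher_mid, scoop_mid's own z axis and vertical below 0.15 rad and contact force between the fingers and jar below 0.05 N and linear speed of each of jar, pitcher, scoop below 0.03 m/s and horizontal distance between pitcher_mid and pitcher_pad below 0.015 m and z of pitcher_mid in the frame of pitcher_pad below 0.047 m and contact force between the fingers and pitcher below 0.05 N and horizontal distance between scoop_mid and coaster below 0.02 m and z of scoop_mid in the frame of coaster below 0.032 m and contact force between the fingers and scoop below 0.05 N); the robot touches nothing.
It fails at once if the spoon or the yellow tin is pushed more than 30 mm (distance of any of spoon_grip, tin_center from where it was at the start of the episode above 0.03 m).
It fails at once if the jar or the pitcher is tipped over (40 degrees) (angle between any of jar_mid, pitcher_mid's own z axis and vertical above 0.7 rad).
It fails at once if the jar is dropped (falling free faster than 0.6 m/s) (contact force between the fingers and jar below 0.01 N and linear speed of jar above 0.6 m/s).
It fails at once if the pitcher is dropped (falling free faster than 0.6 m/s) (contact force between the fingers and pitcher below 0.01 N and linear speed of pitcher above 0.6 m/s).
It also fails if it takes over 112 s, if anything falls off the work surface, if the arm or the gripper's body presses on something with over 40 N, if the wrist force passes 120 N, or if a joint passes its speed limit or range.

## Working session

There is one attempt and no reset: what is moved stays moved. The work goes in short steps, Python scripts to look and compute and a tool call to move; the robot and the scene stay as the last step left them, time stands still between calls to the robot, and variables do not carry over. Pictures are saved under pics/ and viewed, about 12 in all and at most 16, crops included, and the job is handed in when it is done.

Besides the shell and the picture viewer there is one more tool, called after "Request:" as a command line: name --argument value ..., lists and objects as JSON in quotes. carry_out: Moves the arm, as the interface text tells. Its arguments: {"type":"object","properties":{"motion":{"type":"array"}},"required":["motion"]}

```bash
mkdir -p pics; ls; cat > h.py <<'E'
import numpy as np, cv2
from bench import ctrl
def look(*cams):
    return {c:ctrl.camera(c) for c in cams}
def lm(cam,thing,k=1):
    T=np.array(ctrl.camera_params(cam)["pose"])
    r=ctrl.landmark_of(cam,thing)[:k]
    return [(np.round((T@np.r_[d["point"],1])[:3],4),round(d["conf"],2)) for d in r]
def st():
    o=ctrl.get_obs(); print({k:np.round(o[k],4) for k in("time_s","q","eef_pos","eef_rot","wrist_force","opening")})
E
python3 - <<'E'
from h import *
print(ctrl.grip_depth); st()
im=look("side","top")
for c in im: cv2.imwrite(f"pics/a_{c}.png",im[c])
for t in "jar_mid pitcher_mid scoop_mid tray coaster jar_pad pitcher_pad spoon_grip tin_center".split():
    print(t,lm("top",t,2),lm("side",t,2))
for c in im:
    p=ctrl.camera_params(c);print(c,np.round(p["pose"],3).tolist(),np.round(p["mtx"],1).tolist())
from scipy.spatial.transform import Rotation as R
q=ctrl.get_obs()["eef_rot"];print(R.from_quat(np.r_[q[1:],q[0]]).as_matrix().round(3))
E
```

```text
pics
0.0187
{'time_s': np.float64(0.0), 'q': array([-1.3533,  0.1816,  1.608 ,  0.    ,  1.3538, -0.2063]), 'eef_pos': array([ 0.2364, -0.5236,  0.2304]), 'eef_rot': array([-0.1481, -0.6913, -0.1493,  0.6913]), 'wrist_force': array([-0.3278, -0.1495,  0.8083]), 'opening': np.float64(0.9988)}
jar_mid [(array([ 0.5467, -0.0869,  0.0569]), 0.68)] [(array([ 0.5391, -0.0804,  0.0527]), 0.56)]
pitcher_mid [(array([0.5128, 0.0469, 0.0494]), 0.81), (array([ 0.5378, -0.0881,  0.0125]), 0.39)] [(array([0.5173, 0.0468, 0.052 ]), 0.56)]
scoop_mid [(array([ 0.6173, -0.0638,  0.0321]), 0.98)] [(array([ 0.6141, -0.0634,  0.0295]), 0.92)]
tray [(array([ 0.4672,  0.3055, -0.0036]), 0.6)] [(array([ 0.4681,  0.3086, -0.0006]), 0.91), (array([ 0.4229, -0.0879,  0.0233]), 0.61)]
coaster [(array([ 0.4336, -0.3028, -0.0039]), 0.69)] [(array([ 0.429 , -0.3018,  0.0009]), 0.89)]
jar_pad [(array([ 0.5347, -0.0889,  0.0113]), 0.82), (array([ 0.6188, -0.0629,  0.031 ]), 0.64)] [(array([ 0.6136, -0.0625,  0.027 ]), 0.25)]
pitcher_pad [(array([0.5184, 0.0423, 0.0149]), 0.61)] [(array([0.5222, 0.045 , 0.011 ]), 0.84)]
spoon_grip [(array([ 0.4266, -0.0891,  0.0192]), 0.56)] [(array([ 0.4253, -0.0871,  0.0244]), 0.63)]
tin_center [(array([0.4064, 0.0716, 0.0377]), 0.89)] [(array([0.407 , 0.0791, 0.0337]), 0.8)]
side [[0.904, -0.269, 0.333, 0.313], [-0.427, -0.536, 0.728, -0.512], [-0.017, -0.8, -0.6, 0.471], [0.0, 0.0, 0.0, 1.0]] [[383.3, 0.0, 284.5], [0.0, 383.3, 207.2], [0.0, 0.0, 1.0]]
top [[0.022, -0.993, 0.116, 0.391], [-1.0, -0.02, 0.017, -0.006], [-0.014, -0.116, -0.993, 1.202], [0.0, 0.0, 0.0, 1.0]] [[535.4, 0.0, 276.6], [0.0, 535.4, 212.4], [0.0, 0.0, 1.0]]
[[ 0.     0.411 -0.912]
 [-0.    -0.912 -0.411]
 [-1.     0.    -0.   ]]
```

View pics/a_top.png

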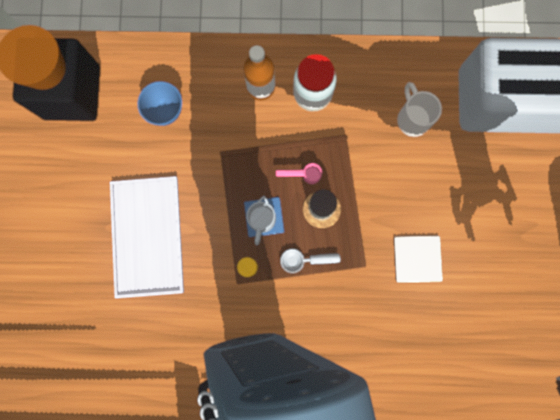

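View pics/a_side.png

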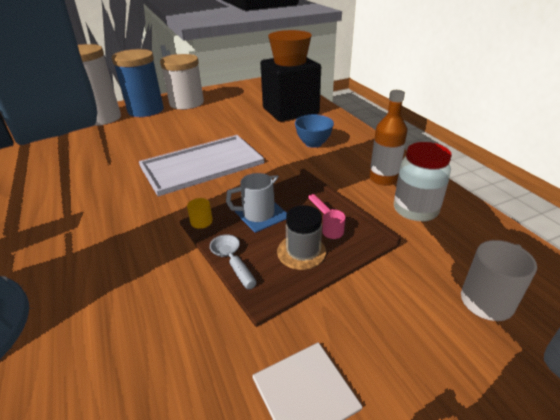

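Top view: the jar is at about (322,207), the pitcher at (262,217) with its handle toward the robot, and the scoop at (312,172) with its handle to the left. The tray is at (147,237), the coaster at (418,259), the spoon at (310,260) and the tin at (247,267). The side view agrees. The tray is on the +y side and the board is yawed by about 7°.

```bash
cat >> h.py <<'E'
def plan(pos,ang,g,step=0.045,turn=8,segs=None):
    """rows to a target: tool down, jaw axis at world angle ang (deg); prints rows"""
    from scipy.spatial.transform import Rotation as R
    o=ctrl.get_obs(); q=o["eef_rot"]; M=R.from_quat(np.r_[q[1:],q[0]]).as_matrix(); p=np.array(o["eef_pos"])
    a=np.radians(ang); y=np.array([np.cos(a),np.sin(a),0]); x=np.array([0,0,-1.]); T=np.c_[x,y,np.cross(x,y)]
    rv=R.from_matrix(M.T@T).as_rotvec(); d=np.array(pos)-p
    n=max(1,int(np.ceil(max(np.linalg.norm(d)/step,np.degrees(np.linalg.norm(rv))/turn))))
    print(n,"rows; now",p.round(4),"ang",round(np.degrees(np.arctan2(M[1,1],M[0,1])),1),"open",round(float(o["opening"]),3),"t",round(float(o["time_s"]),2),"F",np.round(o["wrist_force"],1))
    for i in range(n):
        Mi=M@R.from_rotvec(rv*i/n).as_matrix(); s=Mi.T@(d/n)
        print(*np.round(np.degrees(rv)/n,1),*np.round(s,3),g,sep=",")
E
python3 - <<'E'
from h import *
plan([0.516,0.046,0.17],-99,-1)
for t in("pitcher_mid","jar_mid"):
    for c in("top","side"):
        r=ctrl.trace(c,t)
        if r:
            m=r[0]["pixels"];ys,xs=np.nonzero(m);print(t,c,r[0]["conf"],m.sum(),xs.min(),xs.max(),ys.min(),ys.max())
E
```

```text
15 rows; now [ 0.2365 -0.5241  0.2313] ang -65.7 open 1.002 t 1.0 F [ 0.3 -0.6  0.5]
2.2,-0.0,-0.0,0.004,-0.027,-0.033,-1
2.2,-0.0,-0.0,0.004,-0.028,-0.032,-1
2.2,-0.0,-0.0,0.004,-0.029,-0.03,-1
2.2,-0.0,-0.0,0.004,-0.031,-0.029,-1
2.2,-0.0,-0.0,0.004,-0.032,-0.028,-1
2.2,-0.0,-0.0,0.004,-0.033,-0.027,-1
2.2,-0.0,-0.0,0.004,-0.034,-0.026,-1
2.2,-0.0,-0.0,0.004,-0.035,-0.024,-1
2.2,-0.0,-0.0,0.004,-0.036,-0.023,-1
2.2,-0.0,-0.0,0.004,-0.037,-0.021,-1
2.2,-0.0,-0.0,0.004,-0.037,-0.02,-1
2.2,-0.0,-0.0,0.004,-0.038,-0.019,-1
2.2,-0.0,-0.0,0.004,-0.039,-0.017,-1
2.2,-0.0,-0.0,0.004,-0.039,-0.016,-1
2.2,-0.0,-0.0,0.004,-0.04,-0.014,-1
pitcher_mid top 0.72 879 246 275 197 245
pitcher_mid side 0.86 1657 226 276 173 221
jar_mid top 0.84 734 307 337 190 220
jar_mid side 0.78 1782 286 321 205 260
```

Request:
carry_out --motion '[2.2,0,0,0.004,-0.027,-0.033,-1,2.2,0,0,0.004,-0.028,-0.032,-1,2.2,0,0,0.004,-0.029,-0.03,-1,2.2,0,0,0.004,-0.031,-0.029,-1,2.2,0,0,0.004,-0.032,-0.028,-1,2.2,0,0,0.004,-0.033,-0.027,-1,2.2,0,0,0.004,-0.034,-0.026,-1,2.2,0,0,0.004,-0.035,-0.024,-1,2.2,0,0,0.004,-0.036,-0.023,-1,2.2,0,0,0.004,-0.037,-0.021,-1]'

```text
time_s: 2.2
eef_pos: [0.43, -0.1361, 0.1907]
eef_rot: [0.007, 0.709, 0.002, -0.706]
wrist_force: [0.1, -1.0, 0.1]
opening: 1.002
```

```bash
python3 - <<'E'
from h import *
plan([0.516,0.046,0.16],-99,-1)
E
```

```text
5 rows; now [ 0.43   -0.1361  0.1907] ang -89.2 open 1.002 t 2.2 F [ 0.1 -1.   0.1]
2.0,-0.1,-0.1,0.006,-0.036,-0.018,-1
2.0,-0.1,-0.1,0.006,-0.037,-0.016,-1
2.0,-0.1,-0.1,0.006,-0.037,-0.015,-1
2.0,-0.1,-0.1,0.006,-0.038,-0.014,-1
2.0,-0.1,-0.1,0.006,-0.038,-0.013,-1
```

Request:
carry_out --motion '[2,0,0,0.006,-0.036,-0.018,-1,2,0,0,0.006,-0.037,-0.016,-1,2,0,0,0.006,-0.037,-0.015,-1,2,0,0,0.006,-0.038,-0.014,-1,2,0,0,0.006,-0.038,-0.013,-1,0,0,0,0,0,0,-1]'

```text
time_s: 2.8
eef_pos: [0.5215, 0.0576, 0.16]
eef_rot: [-0.056, 0.708, -0.06, -0.701]
wrist_force: [-0.2, -0.3, 0.1]
opening: 0.997
```

```bash
python3 - <<'E'
from h import *
im=look("top","side")
print(lm("top","pitcher_mid"),lm("side","pitcher_mid"),lm("side","pitcher_mid"))
plan([0.516,0.046,0.036],-99,-1,step=.03)
cv2.imwrite("pics/b.png",np.hstack([cv2.resize(im["side"][120:300,160:440],None,fx=1.4,fy=1.4),cv2.resize(im["top"][120:300,160:440],None,fx=1.4,fy=1.4)]))
E
```

```text
[(array([0.5148, 0.0481, 0.0528]), 0.73)] [(array([0.5144, 0.0492, 0.0521]), 0.78)] [(array([0.5144, 0.0492, 0.0521]), 0.78)]
5 rows; now [0.5205 0.0526 0.1608] ang -99.7 open 0.998 t 3.05 F [ 0.6 -0.   0.2]
-0.1,-0.1,-0.1,0.025,0.001,0.001,-1
-0.1,-0.1,-0.1,0.025,0.001,0.001,-1
-0.1,-0.1,-0.1,0.025,0.001,0.001,-1
-0.1,-0.1,-0.1,0.025,0.001,0.001,-1
-0.1,-0.1,-0.1,0.025,0.001,0.001,-1
```

View pics/b.png

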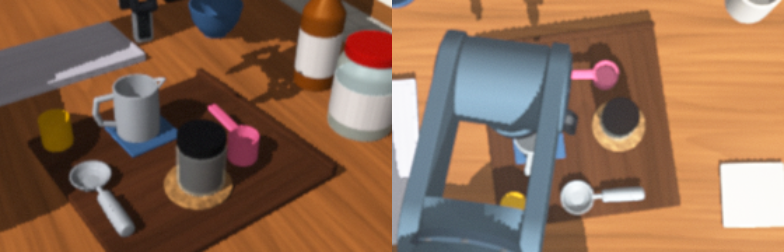

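The crop shows the pitcher and its handle, the jar and the scoop all in place, with the arm above the pitcher. Pitcher estimates agree at about (0.515, 0.048), so I'll descend.

Request:
carry_out --motion '[0,0,0,0.025,0.002,0.002,-1,0,0,0,0.025,0.002,0.002,-1,0,0,0,0.025,0.001,0.001,-1,0,0,0,0.025,0,0,-1,0,0,0,0.02,0,0,-1,0,0,0,0,0,0,-1]'

```text
time_s: 3.65
eef_pos: [0.5178, 0.0381, 0.0414]
eef_rot: [-0.06, 0.711, -0.067, -0.697]
wrist_force: [0.0, 0.2, -0.1]
opening: 1.002
```

```bash
python3 - <<'E'
from h import *
plan([0.515,0.048,0.037],-99,-1)
E
```

```text
1 rows; now [0.5178 0.0381 0.0414] ang -100.4 open 1.002 t 3.65 F [ 0.   0.2 -0.1]
-1.4,-1.1,-0.5,0.004,-0.009,0.005,-1
```

Request:
carry_out --motion '[-1.4,-1.1,-0.5,0.004,-0.009,0.004,-1,0,0,0,0,0,0,-1,0,0,0,0,0,0,-1]'

```text
time_s: 3.95
eef_pos: [0.5169, 0.0463, 0.0398]
eef_rot: [-0.056, 0.706, -0.055, -0.704]
wrist_force: [-0.5, -0.4, 0.6]
opening: 1.001
```

```bash
python3 - <<'E'
from h import *
plan([0.515,0.048,0.037],-99,-1)
plan([0.515,0.048,0.037],-99,-1)
E
```

```text
1 rows; now [0.5169 0.0463 0.0398] ang -99.0 open 1.001 t 3.95 F [-0.5 -0.4  0.6]
-0.0,-0.1,0.1,0.003,-0.001,0.002,-1
1 rows; now [0.5169 0.0463 0.0398] ang -99.0 open 1.001 t 3.95 F [-0.5 -0.4  0.6]
-0.0,-0.1,0.1,0.003,-0.001,0.002,-1
```

Good; I'll close.

Request:
carry_out --motion '[0,0,0,0.002,-0.001,0.001,1,0,0,0,0,0,0,1,0,0,0,0,0,0,1,0,0,0,0,0,0,1,0,0,0,0,0,0,1,0,0,0,0,0,0,1,0,0,0,0,0,0,1,0,0,0,0,0,0,1]'

```text
time_s: 4.75
eef_pos: [0.517, 0.0479, 0.0398]
eef_rot: [-0.055, 0.707, -0.055, -0.703]
wrist_force: [-0.5, 0.7, 0.3]
opening: 0.712
```

Request:
carry_out --motion '[0,0,0,-0.01,0,0,1,0,0,0,-0.02,0,0,1,0,0,0,-0.02,0,0,1,0,0,0,-0.025,0,0,1,0,0,0,-0.025,0,0,1,0,0,0,0,0,0,1]'

```text
time_s: 5.35
eef_pos: [0.5155, 0.0479, 0.145]
eef_rot: [-0.056, 0.706, -0.055, -0.704]
wrist_force: [1.4, -0.7, -1.8]
opening: 0.714
```

```bash
python3 - <<'E'
from h import *
im=look("top","side")
for t in("pitcher_mid","tray"): print(t,lm("top",t),lm("side",t))
for c in im:
    r=ctrl.trace(c,"tray")
    if r:
        m=r[0]["pixels"].astype(np.uint8);print(c,r[0]["conf"],m.sum(),cv2.minAreaRect(cv2.findNonZero(m)))
r=ctrl.trace("side","pitcher_pad")
plan([0.40,0.305,0.12],-93,1,step=.03)
cv2.imwrite("pics/c.png",im["side"])
E
```

```text
pitcher_mid [(array([0.5121, 0.048 , 0.1579]), 0.69)] [(array([0.5155, 0.0523, 0.1549]), 0.79)]
tray [(array([ 4.698e-01,  3.044e-01, -4.000e-04]), 0.98)] [(array([0.4708, 0.3048, 0.001 ]), 0.97)]
top 0.61 7613 ((146.03985595703125, 236.9566650390625), (117.8144302368164, 68.27409362792969), 87.61405944824219)
side 0.95 3137 ((190.0943603515625, 166.33018493652344), (38.59831619262695, 95.60294342041016), 74.05460357666016)
10 rows; now [0.5122 0.0483 0.1399] ang -99.0 open 0.71 t 5.8 F [-0.2 -0.7 -2.9]
-0.6,0.0,0.0,0.002,-0.024,0.015,1
-0.6,0.0,0.0,0.002,-0.024,0.015,1
-0.6,0.0,0.0,0.002,-0.024,0.015,1
-0.6,0.0,0.0,0.002,-0.024,0.014,1
-0.6,0.0,0.0,0.002,-0.024,0.014,1
-0.6,0.0,0.0,0.002,-0.024,0.014,1
-0.6,0.0,0.0,0.002,-0.025,0.014,1
-0.6,0.0,0.0,0.002,-0.025,0.013,1
-0.6,0.0,0.0,0.002,-0.025,0.013,1
-0.6,0.0,0.0,0.002,-0.025,0.013,1
```

View pics/c.png

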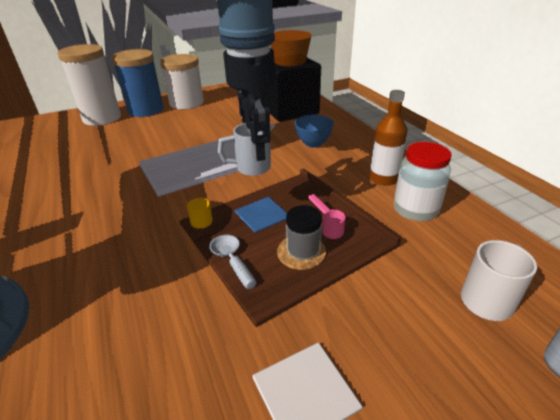

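The pitcher is held clear at (252,150) and the tile is free at (262,214). The jar, scoop, spoon and tin haven't moved. Next I'll carry it over the tray's near half, at (0.42, 0.301).

Request:
carry_out --motion '[-0.6,0,0,0,-0.024,0.013,1,-0.6,0,0,0,-0.024,0.013,1,-0.6,0,0,0,-0.024,0.013,1,-0.6,0,0,0,-0.024,0.013,1,-0.6,0,0,0,-0.024,0.013,1,-0.6,0,0,0.002,-0.024,0.013,1,-0.6,0,0,0.002,-0.024,0.012,1,-0.6,0,0,0.005,-0.024,0.012,1,-0.6,0,0,0.005,-0.02,0.01,1,0,0,0,0,0,0,1]'

```text
time_s: 6.8
eef_pos: [0.4212, 0.2787, 0.1223]
eef_rot: [0.022, -0.703, 0.022, 0.711]
wrist_force: [0.4, 0.4, -2.4]
opening: 0.714
```

```bash
python3 - <<'E'
from h import *
look("side")
print(lm("side","pitcher_mid"),lm("side","tray"))
plan([0.42,0.301,0.045],-93,1,step=.02)
E
```

```text
[(array([0.4222, 0.277 , 0.133 ]), 0.85)] [(array([0.4716, 0.3053, 0.0018]), 0.71)]
5 rows; now [0.4231 0.2766 0.1232] ang -93.7 open 0.71 t 6.95 F [ 0.9  0.3 -2.3]
-0.1,0.1,-0.0,0.016,-0.005,0.001,1
-0.1,0.1,-0.0,0.016,-0.005,0.001,1
-0.1,0.1,-0.0,0.016,-0.005,0.001,1
-0.1,0.1,-0.0,0.016,-0.005,0.001,1
-0.1,0.1,-0.0,0.016,-0.005,0.001,1
```

Request:
carry_out --motion '[0,0,0,0.01,-0.009,0.001,1,0,0,0,0.015,-0.008,0.001,1,0,0,0,0.018,-0.007,0.001,1,0,0,0,0.018,-0.001,0,1,0,0,0,0.014,0,0,1,0,0,0,0,0,0,1]'

```text
time_s: 7.55
eef_pos: [0.4252, 0.3006, 0.0444]
eef_rot: [0.027, -0.705, 0.026, 0.709]
wrist_force: [-0.1, 0.6, -2.5]
opening: 0.711
```

```bash
python3 - <<'E'
from h import *
plan([0.42,0.301,0.03],-93,1,step=.007)
E
```

```text
3 rows; now [0.4252 0.3006 0.0444] ang -94.3 open 0.711 t 7.55 F [-0.1  0.6 -2.5]
-0.4,0.1,0.0,0.005,0.0,0.002,1
-0.4,0.1,0.0,0.005,0.0,0.002,1
-0.4,0.1,0.0,0.005,-0.0,0.002,1
```

Request:
carry_out --motion '[0,0,0,0.006,0,0.002,1,0,0,0,0.005,0,0.001,1,0,0,0,0.003,0,0.001,1,0,0,0,0,0,0,1,0,0,0,0,0,0,1]'

```text
time_s: 8.05
eef_pos: [0.4227, 0.3008, 0.0306]
eef_rot: [0.028, -0.705, 0.026, 0.708]
wrist_force: [-0.3, -0.0, -2.3]
opening: 0.71
```

Request:
carry_out --motion '[0,0,0,0.002,0,0,1,0,0,0,0.001,0,0,1,0,0,0,0,0,0,1]'

```text
time_s: 8.35
eef_pos: [0.4235, 0.3011, 0.0284]
eef_rot: [0.028, -0.706, 0.026, 0.707]
wrist_force: [-0.3, -0.1, -2.0]
opening: 0.709
```

Request:
carry_out --motion '[0,0,0,0.001,0,0,1,0,0,0,0.001,0,0,1,0,0,0,0,0,0,1]'

```text
time_s: 8.65
eef_pos: [0.4238, 0.3014, 0.0283]
eef_rot: [0.028, -0.706, 0.026, 0.707]
wrist_force: [0.6, -0.7, -2.2]
opening: 0.711
```

Request:
carry_out --motion '[0,0,0,0.003,0,0,1,0,0,0,0,0,0,1]'

```text
time_s: 8.85
eef_pos: [0.4244, 0.302, 0.0286]
eef_rot: [0.028, -0.706, 0.026, 0.707]
wrist_force: [-0.8, 0.1, -1.4]
opening: 0.715
```

Request:
carry_out --motion '[0,0,0,0.002,0,0,1,0,0,0,0,0,0,0.3,0,0,0,0,0,0,-0.4,0,0,0,0,0,0,-1,0,0,0,0,0,0,-1,0,0,0,0,0,0,-1,0,0,0,0,0,0,-1]'

```text
time_s: 9.55
eef_pos: [0.4253, 0.3025, 0.0271]
eef_rot: [-0.028, 0.707, -0.025, -0.706]
wrist_force: [-0.1, 0.7, 0.4]
opening: 0.999
```

Request:
carry_out --motion '[0,0,0,-0.015,0,0,-1,0,0,0,-0.03,0,0,-1,0,0,0,-0.03,0,0,-1,0,0,0,-0.03,0,0,-1,0,0,0,-0.03,0,0,-1,0,0,0,0,0,0,-1]'

```text
time_s: 10.15
eef_pos: [0.4241, 0.3012, 0.1652]
eef_rot: [0.028, -0.705, 0.026, 0.708]
wrist_force: [-0.0, -0.1, 0.2]
opening: 1.0
```

```bash
python3 - <<'E'
from h import *
im=look("side","top")
for t in("pitcher_mid","jar_mid","jar_pad","pitcher_pad","scoop_mid"):print(t,lm("side",t),lm("top",t))
plan([0.541,-0.085,0.15],-83,-1)
cv2.imwrite("pics/d.png",im["side"])
E
```

```text
pitcher_mid [(array([0.4256, 0.3044, 0.0426]), 0.95)] [(array([0.4226, 0.3032, 0.0365]), 0.63)]
jar_mid [(array([ 0.5394, -0.08  ,  0.0522]), 0.57)] [(array([ 0.5447, -0.0847,  0.0546]), 0.71)]
jar_pad [(array([ 0.5352, -0.0835,  0.0111]), 0.75)] [(array([ 0.5364, -0.0896,  0.014 ]), 0.73)]
pitcher_pad [(array([0.52  , 0.0502, 0.0118]), 0.76)] [(array([ 0.4281, -0.0883,  0.0225]), 0.27)]
scoop_mid [(array([ 0.616 , -0.0617,  0.0266]), 0.74)] [(array([ 0.6183, -0.0617,  0.0334]), 0.87)]
9 rows; now [0.4211 0.3    0.1602] ang -94.4 open 1.001 t 10.75 F [ 0.3 -0.1  0.3]
-1.3,0.1,-0.0,0.001,0.042,-0.017,-1
-1.3,0.1,-0.0,0.001,0.042,-0.016,-1
-1.3,0.1,-0.0,0.001,0.042,-0.015,-1
-1.3,0.1,-0.0,0.001,0.043,-0.014,-1
-1.3,0.1,-0.0,0.001,0.043,-0.013,-1
-1.3,0.1,-0.0,0.001,0.043,-0.012,-1
-1.3,0.1,-0.0,0.001,0.043,-0.011,-1
-1.3,0.1,-0.0,0.001,0.044,-0.01,-1
-1.3,0.1,-0.0,0.001,0.044,-0.009,-1
```

View pics/d.png

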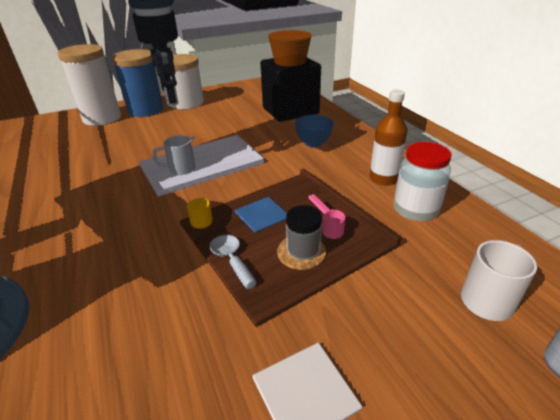

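The pitcher stands upright in the tray at (180,155) and the rest is untouched. Next is the jar, at about (0.541, -0.083).

Request:
carry_out --motion '[-0.5,0,0,0,0.042,-0.016,-1,-0.5,0,0,0,0.042,-0.016,-1,-0.5,0,0,0,0.042,-0.015,-1,-0.5,0,0,0,0.042,-0.015,-1,-0.5,0,0,0,0.042,-0.014,-1,-0.5,0,0,0,0.042,-0.013,-1,-0.5,0,0,0,0.042,-0.012,-1,-0.5,0,0,0,0.042,-0.012,-1,0,0,0,0,0.03,-0.008,-1,0,0,0,0,0,0,-1]'

```text
time_s: 11.75
eef_pos: [0.5324, -0.0838, 0.1597]
eef_rot: [-0.001, -0.705, -0.0, 0.71]
wrist_force: [0.3, 0.1, -0.3]
opening: 1.0
```

```bash
python3 - <<'E'
from h import *
plan([0.541,-0.083,0.06],-90,-1,step=.025)
E
```

```text
5 rows; now [ 0.5324 -0.0838  0.1597] ang -89.9 open 1.0 t 11.75 F [ 0.3  0.1 -0.3]
0.0,0.1,-0.0,0.02,-0.0,-0.002,-1
0.0,0.1,-0.0,0.02,-0.0,-0.002,-1
0.0,0.1,-0.0,0.02,-0.0,-0.002,-1
0.0,0.1,-0.0,0.02,-0.0,-0.002,-1
0.0,0.1,-0.0,0.02,-0.0,-0.002,-1
```

Request:
carry_out --motion '[0,0,0,0.015,0,-0.003,-1,0,0,0,0.02,0,-0.003,-1,0,0,0,0.02,0,-0.002,-1,0,0,0,0,0,0,-1,0,0,0,0,0,0,-1]'

```text
time_s: 12.25
eef_pos: [0.5389, -0.0797, 0.0995]
eef_rot: [-0.001, -0.704, -0.002, 0.71]
wrist_force: [0.3, 1.4, 0.2]
opening: 1.0
```

```bash
python3 - <<'E'
from h import *
plan([0.541,-0.083,0.04],-90,-1,step=.022)
E
```

```text
3 rows; now [ 0.5389 -0.0797  0.0995] ang -89.8 open 1.0 t 12.25 F [0.3 1.4 0.2]
0.1,0.2,0.0,0.02,0.001,-0.001,-1
0.1,0.2,0.0,0.02,0.001,-0.001,-1
0.1,0.2,0.0,0.02,0.001,-0.001,-1
```

Request:
carry_out --motion '[0,0,0,0.018,0.001,-0.001,-1,0,0,0,0.02,0.001,-0.001,-1,0,0,0,0.02,0,0,-1,0,0,0,0,0,0,-1,0,0,0,0,0,0,-1]'

```text
time_s: 12.75
eef_pos: [0.5429, -0.0786, 0.0441]
eef_rot: [-0.003, -0.706, -0.003, 0.708]
wrist_force: [-0.2, 0.2, 0.6]
opening: 0.998
```

Request:
carry_out --motion '[0,0,0,0.007,0.004,0,-1,0,0,0,0,0,0,-1,0,0,0,0,0,0,1,0,0,0,0,0,0,1,0,0,0,0,0,0,1,0,0,0,0,0,0,1,0,0,0,0,0,0,1,0,0,0,0,0,0,1,0,0,0,0,0,0,1,0,0,0,0,0,0,1]'

```text
time_s: 13.75
eef_pos: [0.5454, -0.0834, 0.0409]
eef_rot: [0.004, 0.708, 0.003, -0.706]
wrist_force: [-0.0, 0.0, -0.7]
opening: 0.685
```

Request:
carry_out --motion '[0,0,0,-0.01,0,0,1,0,0,0,-0.02,0,0,1,0,0,0,-0.025,0,0,1,0,0,0,-0.03,0,0,1,0,0,0,-0.03,0,0,1,0,0,0,0,0,0,1]'

```text
time_s: 14.35
eef_pos: [0.5432, -0.0823, 0.1602]
eef_rot: [-0.004, -0.706, -0.003, 0.708]
wrist_force: [0.8, -0.5, -2.7]
opening: 0.684
```

```bash
python3 - <<'E'
from h import *
im=look("side","top")
for t in("pitcher_mid","jar_mid","jar_pad","pitcher_pad","scoop_mid"):print(t,lm("side",t),lm("top",t))
plan([0.541,0.308,0.14],-90,1)
E
```

```text
pitcher_mid [(array([0.4237, 0.3035, 0.0399]), 0.8)] [(array([0.4215, 0.3004, 0.0371]), 0.7)]
jar_mid [(array([ 0.5366, -0.0797,  0.1719]), 0.82)] [(array([ 0.5427, -0.0853,  0.169 ]), 0.68)]
jar_pad [(array([ 0.535 , -0.0857,  0.0127]), 0.98)] [(array([ 0.5389, -0.0867,  0.0132]), 0.86)]
pitcher_pad [(array([ 0.5386, -0.0842,  0.0107]), 0.55)] [(array([0.5169, 0.0444, 0.014 ]), 0.83)]
scoop_mid [(array([ 0.6121, -0.0655,  0.0252]), 0.69)] []
9 rows; now [ 0.5401 -0.0813  0.1547] ang -89.5 open 0.682 t 14.95 F [ 0.1 -0.5 -2.1]
0.1,0.1,0.0,0.002,-0.043,-0.001,1
0.1,0.1,0.0,0.002,-0.043,-0.0,1
0.1,0.1,0.0,0.002,-0.043,-0.0,1
0.1,0.1,0.0,0.002,-0.043,-0.0,1
0.1,0.1,0.0,0.002,-0.043,-0.0,1
0.1,0.1,0.0,0.002,-0.043,-0.0,1
0.1,0.1,0.0,0.002,-0.043,-0.0,1
0.1,0.1,0.0,0.002,-0.043,-0.0,1
0.1,0.1,0.0,0.002,-0.043,-0.0,1
```

Request:
carry_out --motion '[0,0,0,0,-0.03,0,1,0,0,0,0,-0.042,0,1,0,0,0,0,-0.043,0,1,0,0,0,0,-0.043,0,1,0,0,0,0,-0.043,0,1,0,0,0,0,-0.043,0,1,0,0,0,0,-0.043,0,1,0,0,0,0,-0.04,0,1,0,0,0,0,-0.035,0,1,0,0,0,0,-0.02,0,1]'

```text
time_s: 15.95
eef_pos: [0.5389, 0.3115, 0.1551]
eef_rot: [0.0, -0.704, -0.001, 0.71]
wrist_force: [-0.4, 0.1, -3.2]
opening: 0.684
```

Request:
carry_out --motion '[0,0,0,0.01,0,0,1,0,0,0,0,0,0,1]'

```text
time_s: 16.15
eef_pos: [0.5378, 0.3146, 0.1441]
eef_rot: [-0.002, -0.704, -0.003, 0.71]
wrist_force: [-1.1, -1.3, -3.0]
opening: 0.681
```

```bash
python3 - <<'E'
from h import *
plan([0.542,0.308,0.045],-90,1,step=.02)
E
```

```text
5 rows; now [0.5378 0.3146 0.1441] ang -89.6 open 0.681 t 16.15 F [-1.1 -1.3 -3. ]
0.1,0.1,0.0,0.02,0.001,-0.001,1
0.1,0.1,0.0,0.02,0.001,-0.001,1
0.1,0.1,0.0,0.02,0.001,-0.001,1
0.1,0.1,0.0,0.02,0.001,-0.001,1
0.1,0.1,0.0,0.02,0.001,-0.001,1
```

Request:
carry_out --motion '[0,0,0,0.02,0.002,-0.001,1,0,0,0,0.02,0.002,-0.001,1,0,0,0,0.02,0.002,-0.001,1,0,0,0,0.02,0,0,1,0,0,0,0.015,0,0,1,0,0,0,0.006,0,0,1,0,0,0,0,0,0,1]'

```text
time_s: 16.85
eef_pos: [0.542, 0.3015, 0.0397]
eef_rot: [0.0, -0.704, 0.0, 0.71]
wrist_force: [-1.2, -1.0, -2.7]
opening: 0.685
```

Request:
carry_out --motion '[0,0,0,0.006,-0.003,0,1,0,0,0,0.004,-0.002,0,1,0,0,0,0.003,0,0,1,0,0,0,0,0,0,1]'

```text
time_s: 17.25
eef_pos: [0.5443, 0.3077, 0.0295]
eef_rot: [0.001, -0.706, -0.0, 0.709]
wrist_force: [0.4, -0.7, -2.7]
opening: 0.682
```

Request:
carry_out --motion '[0,0,0,0.003,0,0,1,0,0,0,0,0,0,1]'

```text
time_s: 17.45
eef_pos: [0.5452, 0.3085, 0.0299]
eef_rot: [0.0, -0.706, -0.001, 0.708]
wrist_force: [-0.4, -0.1, -2.9]
opening: 0.684
```

Request:
carry_out --motion '[0,0,0,0.004,0,0,1,0,0,0,0.003,0,0,1]'

```text
time_s: 17.65
eef_pos: [0.5461, 0.309, 0.0289]
eef_rot: [-0.0, -0.707, -0.001, 0.708]
wrist_force: [-14.1, -7.0, 27.0]
opening: 0.685
```

Contact is confirmed, with 27 N up. I'll relax a little, then release.

Request:
carry_out --motion '[0,0,0,0,0,0,1,0,0,0,0,0,0,0.3,0,0,0,0,0,0,-0.4,0,0,0,0,0,0,-1,0,0,0,0,0,0,-1,0,0,0,0,0,0,-1,0,0,0,0,0,0,-1]'

```text
time_s: 18.35
eef_pos: [0.5471, 0.3097, 0.0291]
eef_rot: [0.0, 0.707, 0.001, -0.707]
wrist_force: [0.9, -0.6, 0.1]
opening: 1.002
```

Request:
carry_out --motion '[0,0,0,-0.015,0,0,-1,0,0,0,-0.03,0,0,-1,0,0,0,-0.03,0,0,-1,0,0,0,-0.03,0,0,-1,0,0,0,-0.03,0,0,-1,0,0,0,0,0,0,-1]'

```text
time_s: 18.95
eef_pos: [0.5471, 0.3094, 0.1737]
eef_rot: [-0.0, 0.708, 0.002, -0.706]
wrist_force: [-0.3, 0.5, 1.3]
opening: 0.998
```

```bash
python3 - <<'E'
from h import *
im=look("side","top")
for t in("pitcher_mid","jar_mid","jar_pad","pitcher_pad","scoop_mid","coaster"):print(t,lm("side",t),lm("top",t))
plan([0.616,-0.063,0.13],-90,-1)
cv2.imwrite("pics/e.png",cv2.resize(im["top"][100:310,80:460],None,fx=2,fy=2))
cv2.imwrite("pics/e2.png",im["side"])
E
```

```text
pitcher_mid [(array([0.4251, 0.3045, 0.0387]), 0.79)] [(array([0.4215, 0.3015, 0.0367]), 0.9)]
jar_mid [(array([0.5416, 0.3129, 0.0433]), 0.59)] [(array([0.5454, 0.3054, 0.0443]), 0.9)]
jar_pad [(array([ 0.5353, -0.0894,  0.0107]), 0.93)] [(array([ 0.5375, -0.0898,  0.0145]), 0.67)]
pitcher_pad [(array([0.5209, 0.0453, 0.012 ]), 0.79)] [(array([0.5203, 0.0378, 0.0129]), 0.56)]
scoop_mid [(array([ 0.6146, -0.0613,  0.0287]), 0.57)] [(array([ 0.6171, -0.0618,  0.0301]), 0.9)]
coaster [(array([ 0.4293, -0.2993,  0.0024]), 0.66)] [(array([ 0.4328, -0.3024, -0.0036]), 0.68)]
9 rows; now [0.5439 0.3082 0.1666] ang -89.9 open 0.998 t 19.65 F [-0.7 -0.4  0.8]
0.0,0.1,-0.0,0.004,0.041,-0.008,-1
0.0,0.1,-0.0,0.004,0.041,-0.008,-1
0.0,0.1,-0.0,0.004,0.041,-0.008,-1
0.0,0.1,-0.0,0.004,0.041,-0.008,-1
0.0,0.1,-0.0,0.004,0.041,-0.008,-1
0.0,0.1,-0.0,0.004,0.041,-0.008,-1
0.0,0.1,-0.0,0.004,0.041,-0.008,-1
0.0,0.1,-0.0,0.004,0.041,-0.008,-1
0.0,0.1,-0.0,0.004,0.041,-0.008,-1
```

View pics/e.png

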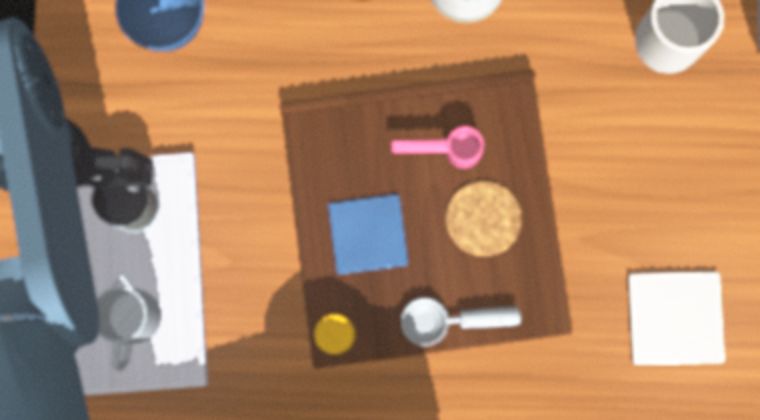

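View pics/e2.png

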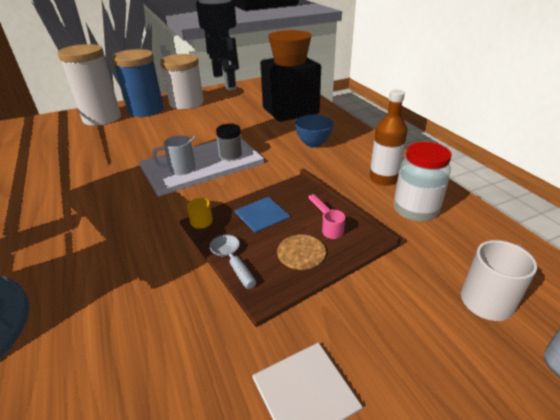

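The jar at (228,142) and pitcher at (180,155) stand in the tray in the side view. The cork, tile, scoop and coaster are all in clear view. In the top crop they are at (484,219), (369,234), (466,147) and (677,318), with the scoop handle pointing left. I'll fit precise positions from the masks.

```bash
cat >> h.py <<'E'
def ray(cam,uv,z):
    P=ctrl.camera_params(cam);T=np.array(P["pose"]);d=T[:3,:3]@np.linalg.solve(np.array(P["mtx"]),[uv[0],uv[1],1.]);o=T[:3,3]
    return o+d*(z-o[2])/d[2]
def mask(cam,thing):
    r=ctrl.trace(cam,thing)
    return r[0]["pixels"].astype(np.uint8) if r else None
def flat(cam,thing,z):
    """centre (world) of a flat thing's top face and its long-axis yaw"""
    m=mask(cam,thing)
    if m is None: return None
    p=cv2.findNonZero(m)[:,0].astype(float); w=np.array([ray(cam,u,z)[:2] for u in p])
    (c,s,a)=cv2.minAreaRect((w*1000).astype(np.float32)); return np.round(c,1),np.round(s,1),round(a,1)
E
python3 - <<'E'
from h import *
for t,z in(("jar_pad",.017),("pitcher_pad",.017),("coaster",.008),("scoop_mid",.048)):
    for c in("top","side"): print(t,c,flat(c,t,z))
im=cv2.imread("pics/e.png")
print("rail near top edge",[ray("top",(80+u/2,100+v/2),.036).round(3) for u,v in((285,110),(405,95),(530,78))])
print("scoop handle",[ray("top",(80+u/2,100+v/2),.046).round(3) for u,v in((391,147),(466,147))])
E
```

```text
jar_pad top None
jar_pad side (array([466., 287.]), array([259.6, 167.6]), 5.3)
pitcher_pad top (array([517.8,  42. ]), array([81.9, 81.6]), 9.1)
pitcher_pad side (array([516.6,  39.5]), array([80.4, 84.7]), 8.5)
coaster top (array([ 432.7, -300.4]), array([100.4, 104.4]), 3.4)
coaster side (array([541.5, -79. ]), array([85.9, 83.9]), 29.2)
scoop_mid top (array([536.7, 305.5]), array([46.2, 70.9]), 1.1)
scoop_mid side (array([611., -53.]), array([127.,  49.]), 74.0)
rail near top edge [array([0.653, 0.137, 0.036]), array([0.672, 0.003, 0.036]), array([ 0.694, -0.135,  0.036])]
scoop handle [array([0.611, 0.018, 0.046]), array([ 0.613, -0.065,  0.046])]
```

```bash
python3 - <<'E'
from h import *
plan([0.614,-0.064,0.15],1,-0.4,step=.045,turn=6.3)
E
```

```text
15 rows; now [0.544  0.3082 0.1669] ang -89.9 open 1.003 t 20.05 F [ 0.  -0.1 -0.1]
-6.1,0.0,0.0,0.001,0.025,-0.005,-0.4
-6.1,0.0,0.0,0.001,0.025,-0.002,-0.4
-6.1,0.0,0.0,0.001,0.025,0.001,-0.4
-6.1,0.0,0.0,0.001,0.025,0.003,-0.4
-6.1,0.0,0.0,0.001,0.025,0.006,-0.4
-6.1,0.0,0.0,0.001,0.024,0.009,-0.4
-6.1,0.0,0.0,0.001,0.023,0.011,-0.4
-6.1,0.0,0.0,0.001,0.021,0.013,-0.4
-6.1,0.0,0.0,0.001,0.02,0.016,-0.4
-6.1,0.0,0.0,0.001,0.018,0.018,-0.4
-6.1,0.0,0.0,0.001,0.016,0.019,-0.4
-6.1,0.0,0.0,0.001,0.014,0.021,-0.4
-6.1,0.0,0.0,0.001,0.012,0.022,-0.4
-6.1,0.0,0.0,0.001,0.009,0.023,-0.4
-6.1,0.0,0.0,0.001,0.007,0.024,-0.4
```

Request:
carry_out --motion '[-6.1,0,0,0.001,0.025,-0.005,-0.4,-6.1,0,0,0.001,0.025,-0.002,-0.4,-6.1,0,0,0.001,0.025,0.001,-0.4,-6.1,0,0,0.001,0.025,0.003,-0.4,-6.1,0,0,0.001,0.025,0.006,-0.4,-6.1,0,0,0.001,0.024,0.009,-0.4,-6.1,0,0,0.001,0.023,0.011,-0.4,-6.1,0,0,0.001,0.021,0.013,-0.4,-6.1,0,0,0.001,0.02,0.016,-0.4,-6.1,0,0,0.001,0.018,0.018,-0.4]'

```text
time_s: 21.05
eef_pos: [0.5972, 0.0549, 0.1574]
eef_rot: [-0.373, -0.599, -0.375, 0.601]
wrist_force: [-0.0, 0.4, -0.1]
opening: 0.696
```

```bash
python3 - <<'E'
from h import *
plan([0.614,-0.064,0.13],1,-0.4,step=.045,turn=6)
E
```

```text
5 rows; now [0.5972 0.0549 0.1574] ang -26.1 open 0.696 t 21.05 F [-0.   0.4 -0.1]
-5.4,0.0,0.1,0.005,0.014,0.02,-0.4
-5.4,0.0,0.1,0.005,0.012,0.021,-0.4
-5.4,0.0,0.1,0.005,0.01,0.022,-0.4
-5.4,0.0,0.1,0.005,0.007,0.023,-0.4
-5.4,0.0,0.1,0.005,0.005,0.023,-0.4
```

Request:
carry_out --motion '[-5,0,0,0.005,0.014,0.02,-0.4,-5,0,0,0.005,0.012,0.021,-0.4,-5,0,0,0.005,0.01,0.022,-0.4,-5,0,0,0.005,0.007,0.022,-0.4,-5,0,0,0.005,0.004,0.02,-0.4,0,0,0,0,0,0,-0.4,0,0,0,0,0,0,-0.4]'

```text
time_s: 21.75
eef_pos: [0.6147, -0.0686, 0.1322]
eef_rot: [-0.498, -0.5, -0.5, 0.502]
wrist_force: [-0.3, 0.2, 0.2]
opening: 0.699
```

```bash
python3 - <<'E'
from h import *
im=look("side")
print(lm("side","scoop_mid"))
plan([0.614,-0.064,0.06],1,-0.4,step=.025)
cv2.imwrite("pics/f.png",cv2.resize(im["side"][120:300,200:440],None,fx=2.5,fy=2.5))
E
```

```text
[(array([ 0.6148, -0.0629,  0.0289]), 0.83)]
3 rows; now [ 0.6148 -0.068   0.1324] ang -0.2 open 0.698 t 21.85 F [-0.   0.3  0.1]
-0.4,0.0,0.0,0.024,-0.0,-0.001,-0.4
-0.4,0.0,0.0,0.024,-0.0,-0.001,-0.4
-0.4,0.0,0.0,0.024,-0.0,-0.001,-0.4
```

View pics/f.png

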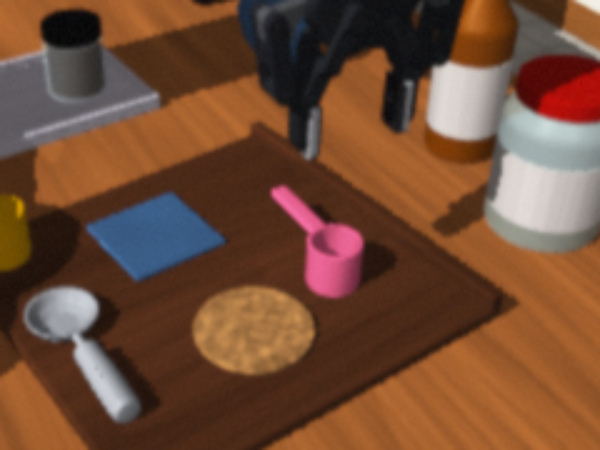

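The open fingers, at (305,140) and (398,105), straddle the scoop cup at (335,265) along x. I'll descend.

Request:
carry_out --motion '[0,0,0,0.022,0,-0.001,-0.4,0,0,0,0.022,0,-0.001,-0.4,0,0,0,0.022,0,-0.001,-0.4,0,0,0,0,0,0,-0.4]'

```text
time_s: 22.25
eef_pos: [0.6164, -0.0609, 0.0674]
eef_rot: [0.5, 0.501, 0.499, -0.5]
wrist_force: [-0.4, 0.1, 0.3]
opening: 0.702
```

```bash
python3 - <<'E'
from h import *
plan([0.614,-0.064,0.018],0,-0.4,step=.02)
E
```

```text
3 rows; now [ 0.6164 -0.0609  0.0674] ang -0.1 open 0.702 t 22.25 F [-0.4  0.1  0.3]
-0.0,0.0,-0.0,0.016,-0.001,0.001,-0.4
-0.0,0.0,-0.0,0.016,-0.001,0.001,-0.4
-0.0,0.0,-0.0,0.016,-0.001,0.001,-0.4
```

Request:
carry_out --motion '[0,0,0,0.016,-0.001,0.001,-0.4,0,0,0,0.016,-0.001,0,-0.4,0,0,0,0.014,0,0,-0.4,0,0,0,0,0,0,-0.4,0,0,0,0,0,0,-0.4]'

```text
time_s: 22.75
eef_pos: [0.616, -0.0607, 0.0204]
eef_rot: [0.502, 0.501, 0.498, -0.499]
wrist_force: [-0.8, 0.2, 0.1]
opening: 0.702
```

Request:
carry_out --motion '[0,0,0,0.004,-0.002,0.003,-0.4,0,0,0,0,0,0,-0.4,0,0,0,0,0,0,0.3,0,0,0,0,0,0,1,0,0,0,0,0,0,1,0,0,0,0,0,0,1,0,0,0,0,0,0,1,0,0,0,0,0,0,1]'

```text
time_s: 23.55
eef_pos: [0.6159, -0.065, 0.0188]
eef_rot: [0.503, 0.502, 0.496, -0.499]
wrist_force: [-0.8, 0.5, -0.2]
opening: 0.456
```

Request:
carry_out --motion '[0,0,0,-0.01,0,0,1,0,0,0,-0.02,0,0,1,0,0,0,-0.025,0,0,1,0,0,0,-0.03,0,0,1,0,0,0,-0.01,0,0,1,0,0,0,0,0,0,1]'

```text
time_s: 24.15
eef_pos: [0.6142, -0.0643, 0.1183]
eef_rot: [0.502, 0.502, 0.497, -0.499]
wrist_force: [0.5, -1.5, 0.5]
opening: 0.457
```

```bash
python3 - <<'E'
from h import *
im=look("side","top")
for t in("scoop_mid","jar_pad","pitcher_pad","coaster"): print(t,lm("side",t),lm("top",t))
plan([0.432,-0.301,0.13],0,1,step=.035)
cv2.imwrite("pics/g.png",cv2.resize(im["side"][80:300,200:440],None,fx=2.5,fy=2.5))
E
```

```text
scoop_mid [(array([ 0.6141, -0.0635,  0.1292]), 0.56)] [(array([ 0.6152, -0.0608,  0.13  ]), 0.43)]
jar_pad [(array([ 0.5357, -0.0882,  0.0134]), 0.58)] []
pitcher_pad [(array([0.5216, 0.0445, 0.0102]), 0.79)] []
coaster [(array([ 0.4288, -0.2999,  0.004 ]), 0.93)] [(array([ 0.4375, -0.2997, -0.0027]), 0.76)]
9 rows; now [ 0.6128 -0.0639  0.1157] ang -0.1 open 0.456 t 24.65 F [-0.6 -0.2 -0.9]
-0.0,0.0,-0.0,-0.002,-0.02,0.026,1
-0.0,0.0,-0.0,-0.002,-0.02,0.026,1
-0.0,0.0,-0.0,-0.002,-0.02,0.026,1
-0.0,0.0,-0.0,-0.002,-0.02,0.026,1
-0.0,0.0,-0.0,-0.002,-0.02,0.026,1
-0.0,0.0,-0.0,-0.002,-0.02,0.026,1
-0.0,0.0,-0.0,-0.002,-0.02,0.026,1
-0.0,0.0,-0.0,-0.002,-0.02,0.026,1
-0.0,0.0,-0.0,-0.002,-0.02,0.026,1
```

View pics/g.png

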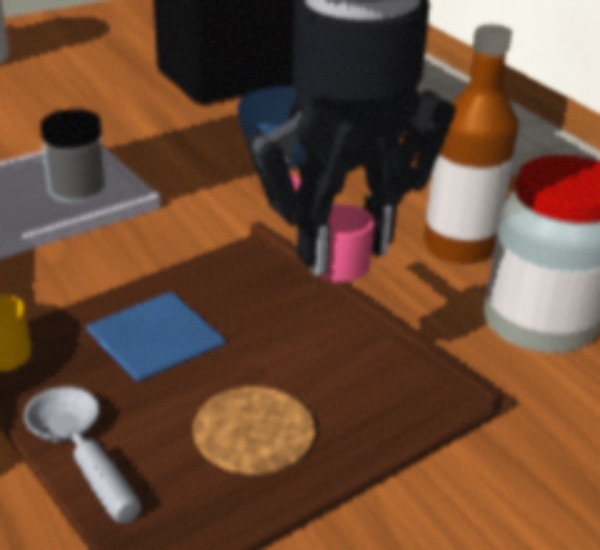

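The scoop is held upright at (345,243) in the crop. Next I'll carry it to the coaster.

Request:
carry_out --motion '[0,0,0,-0.002,-0.018,0.024,1,0,0,0,0,-0.02,0.026,1,0,0,0,0,-0.02,0.026,1,0,0,0,0,-0.02,0.026,1,0,0,0,0,-0.02,0.026,1,0,0,0,0,-0.02,0.026,1,0,0,0,0,-0.02,0.026,1,0,0,0,0,-0.02,0.026,1,0,0,0,0,-0.016,0.022,1,0,0,0,0,0,0,1]'

```text
time_s: 25.65
eef_pos: [0.4329, -0.2993, 0.116]
eef_rot: [0.502, 0.5, 0.499, -0.499]
wrist_force: [0.7, -0.8, -0.3]
opening: 0.455
```

```bash
python3 - <<'E'
from h import *
im=look("side","top")
for t in("scoop_mid","coaster"): print(t,lm("side",t),lm("top",t))
print(flat("side","coaster",.008))
plan([0.432,-0.301,0.03],0,1,step=.02)
E
```

```text
scoop_mid [(array([ 0.4324, -0.2973,  0.1281]), 0.95)] [(array([ 0.4338, -0.2952,  0.1293]), 0.67)]
coaster [(array([ 0.4272, -0.3011,  0.0013]), 0.72)] [(array([ 4.329e-01, -3.015e-01, -2.000e-04]), 0.9)]Traceback (most recent call last):
  File "<stdin>", line 4, in <module>
  File "h.py", line 32, in flat
    p=cv2.findNonZero(m)[:,0].astype(float); w=np.array([ray(cam,u,z)[:2] for u in p])
                                                         ~~~^^^^^^^^^
  File "h.py", line 23, in ray
    P=ctrl.camera_params(cam);T=np.array(P["pose"]);d=T[:3,:3]@np.linalg.solve(np.array(P["mtx"]),[uv[0],uv[1],1.]);o=T[:3,3]
ValueError: time passes only in moves, steps and waits
```

Request:
carry_out --motion '[0,0,0,0.018,0,0.001,1,0,0,0,0.02,0,0.001,1,0,0,0,0.02,0,0,1,0,0,0,0.018,0,0,1,0,0,0,0.01,0,0,1,0,0,0,0,0,0,1]'

```text
time_s: 26.6
eef_pos: [0.4397, -0.295, 0.0282]
eef_rot: [0.506, 0.497, 0.501, -0.495]
wrist_force: [-0.6, 0.5, -0.5]
opening: 0.459
```

```bash
python3 - <<'E'
from h import *
plan([0.432,-0.302,0.017],0,1,step=.006)
E
```

```text
3 rows; now [ 0.4397 -0.295   0.0282] ang 0.9 open 0.459 t 26.6 F [-0.6  0.5 -0.5]
0.3,0.1,-0.1,0.004,-0.003,0.002,1
0.3,0.1,-0.1,0.004,-0.003,0.002,1
0.3,0.1,-0.1,0.004,-0.003,0.002,1
```

Request:
carry_out --motion '[0,0,0,0,-0.007,0.007,1,0,0,0,0.004,0,0,1,0,0,0,0.005,0,0,1,0,0,0,0.004,0,0,1,0,0,0,0,0,0,1]'

```text
time_s: 27.1
eef_pos: [0.434, -0.3042, 0.017]
eef_rot: [0.508, 0.497, 0.5, -0.495]
wrist_force: [0.0, 0.6, -0.8]
opening: 0.451
```

Request:
carry_out --motion '[0,0,0,0.004,-0.001,-0.002,1,0,0,0,0,0,0,1]'

```text
time_s: 27.3
eef_pos: [0.4339, -0.3034, 0.014]
eef_rot: [0.509, 0.497, 0.499, -0.495]
wrist_force: [-0.9, 1.0, 0.0]
opening: 0.454
```

Request:
carry_out --motion '[0,0,0,0.002,0,0,1,0,0,0,0,0,0,0.1,0,0,0,0,0,0,-0.4,0,0,0,0,0,0,-0.6,0,0,0,0,0,0,-0.6,0,0,0,0,0,0,-0.6]'

```text
time_s: 27.9
eef_pos: [0.4343, -0.3033, 0.0137]
eef_rot: [0.51, 0.496, 0.499, -0.495]
wrist_force: [0.1, -0.5, -0.4]
opening: 0.801
```

Request:
carry_out --motion '[0,0,0,-0.01,0,0,-0.6,0,0,0,-0.02,0,0,-0.6,0,0,0,-0.03,0,0,-0.6,0,0,0,-0.04,0,0,-1,0,0,0,-0.04,0,0,-1,0,0,0,0,0,0,-1]'

```text
time_s: 28.5
eef_pos: [0.4315, -0.3009, 0.1597]
eef_rot: [0.508, 0.496, 0.5, -0.495]
wrist_force: [0.1, -0.3, 0.4]
opening: 1.001
```

```bash
python3 - <<'E'
from h import *
im=look("side","top")
for t in("scoop_mid","coaster","pitcher_pad","jar_pad","jar_mid","pitcher_mid"): print(t,lm("side",t),lm("top",t))
plan([0.543,0.309,0.17],-75,-1,turn=5)
cv2.imwrite("pics/i.png",im["side"])
E
```

```text
scoop_mid [(array([ 0.4352, -0.3039,  0.0256]), 0.76)] [(array([ 0.4385, -0.3022,  0.028 ]), 0.7)]
coaster [(array([ 0.4293, -0.2994,  0.0021]), 0.9)] [(array([ 0.4327, -0.3022, -0.003 ]), 0.93)]
pitcher_pad [(array([0.52  , 0.0471, 0.0136]), 0.94)] [(array([0.5158, 0.04  , 0.0162]), 0.72)]
jar_pad [] [(array([ 0.5356, -0.0876,  0.0131]), 0.64)]
jar_mid [(array([0.5406, 0.3135, 0.0408]), 0.95)] [(array([0.5471, 0.3047, 0.0438]), 0.61)]
pitcher_mid [(array([0.4233, 0.3038, 0.0403]), 0.7)] [(array([0.4216, 0.304 , 0.0379]), 0.84)]
16 rows; now [ 0.4287 -0.298   0.1528] ang 1.0 open 0.995 t 29.2 F [ 0.6 -0.2 -0.2]
4.7,-0.0,-0.0,-0.001,0.008,-0.038,-1
4.7,-0.0,-0.0,-0.001,0.005,-0.038,-1
4.7,-0.0,-0.0,-0.001,0.001,-0.039,-1
4.7,-0.0,-0.0,-0.001,-0.002,-0.039,-1
4.7,-0.0,-0.0,-0.001,-0.005,-0.038,-1
4.7,-0.0,-0.0,-0.001,-0.008,-0.038,-1
4.7,-0.0,-0.0,-0.001,-0.011,-0.037,-1
4.7,-0.0,-0.0,-0.001,-0.014,-0.036,-1
4.7,-0.0,-0.0,-0.001,-0.017,-0.035,-1
4.7,-0.0,-0.0,-0.001,-0.02,-0.033,-1
4.7,-0.0,-0.0,-0.001,-0.023,-0.031,-1
4.7,-0.0,-0.0,-0.001,-0.025,-0.029,-1
4.7,-0.0,-0.0,-0.001,-0.027,-0.027,-1
4.7,-0.0,-0.0,-0.001,-0.03,-0.025,-1
4.7,-0.0,-0.0,-0.001,-0.032,-0.022,-1
4.7,-0.0,-0.0,-0.001,-0.033,-0.02,-1
```

View pics/i.png

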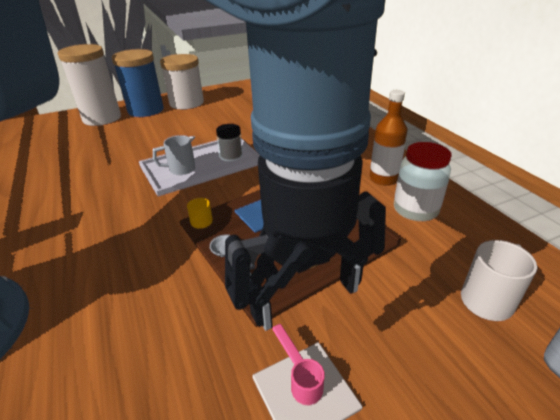

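The scoop stands upright at (307,382), near the middle of the coaster and within about 5 mm of its centre. Next is the jar.

Request:
carry_out --motion '[5.2,0,0,-0.001,0.008,-0.038,-1,5.2,0,0,-0.001,0.005,-0.038,-1,5.2,0,0,-0.001,0.001,-0.039,-1,5.2,0,0,-0.001,-0.003,-0.039,-1,5.2,0,0,-0.001,-0.006,-0.038,-1,5.2,0,0,-0.001,-0.009,-0.038,-1,5.2,0,0,-0.001,-0.013,-0.037,-1,5.2,0,0,-0.001,-0.016,-0.036,-1,5.2,0,0,-0.001,-0.019,-0.035,-1,5.2,0,0,-0.001,-0.022,-0.033,-1]'

```text
time_s: 30.2
eef_pos: [0.5151, 0.0921, 0.1649]
eef_rot: [0.221, 0.674, 0.219, -0.67]
wrist_force: [1.7, -0.9, -0.2]
opening: 1.005
```

```bash
python3 - <<'E'
from h import *
plan([0.544,0.309,0.15],-86,-1,turn=6,step=.04)
E
```

```text
6 rows; now [0.5151 0.0921 0.1649] ang -53.7 open 1.005 t 30.2 F [ 1.7 -0.9 -0.2]
5.4,-0.1,-0.0,0.002,-0.026,-0.025,-1
5.4,-0.1,-0.0,0.002,-0.029,-0.023,-1
5.4,-0.1,-0.0,0.002,-0.031,-0.02,-1
5.4,-0.1,-0.0,0.002,-0.032,-0.017,-1
5.4,-0.1,-0.0,0.002,-0.034,-0.014,-1
5.4,-0.1,-0.0,0.002,-0.035,-0.011,-1
```

Request:
carry_out --motion '[5.4,0,0,0.002,-0.026,-0.025,-1,5.4,0,0,0.002,-0.029,-0.023,-1,5.4,0,0,0.002,-0.031,-0.02,-1,5.4,0,0,0.002,-0.032,-0.017,-1,5.4,0,0,0.002,-0.033,-0.014,-1,5,0,0,0.002,-0.028,-0.01,-1,0,0,0,0,0,0,-1,0,0,0,0,0,0,-1]'

```text
time_s: 31.0
eef_pos: [0.5475, 0.3161, 0.1526]
eef_rot: [0.02, 0.71, 0.02, -0.704]
wrist_force: [-1.3, -0.5, -0.7]
opening: 1.001
```

```bash
python3 - <<'E'
from h import *
plan([0.544,0.309,0.09],-88,-1,turn=6,step=.02)
E
```

```text
4 rows; now [0.5475 0.3161 0.1526] ang -86.7 open 1.001 t 31.0 F [-1.3 -0.5 -0.7]
0.3,-0.1,-0.0,0.016,0.002,0.001,-1
0.3,-0.1,-0.0,0.016,0.002,0.001,-1
0.3,-0.1,-0.0,0.016,0.002,0.001,-1
0.3,-0.1,-0.0,0.016,0.002,0.001,-1
```

Request:
carry_out --motion '[0,0,0,0.015,0.002,0.001,-1,0,0,0,0.016,0.001,0.001,-1,0,0,0,0.016,0.001,0,-1,0,0,0,0.01,0,0,-1,0,0,0,0,0,0,-1]'

```text
time_s: 31.5
eef_pos: [0.5454, 0.3059, 0.0907]
eef_rot: [0.021, 0.709, 0.019, -0.704]
wrist_force: [0.3, -0.3, 0.3]
opening: 1.003
```

```bash
python3 - <<'E'
from h import *
plan([0.544,0.309,0.028],-88,-1,turn=6,step=.02)
E
```

```text
4 rows; now [0.5454 0.3059 0.0907] ang -86.8 open 1.003 t 31.5 F [ 0.3 -0.3  0.3]
0.3,-0.1,-0.0,0.016,-0.001,0.0,-1
0.3,-0.1,-0.0,0.016,-0.001,0.0,-1
0.3,-0.1,-0.0,0.016,-0.001,0.0,-1
0.3,-0.1,-0.0,0.016,-0.001,0.0,-1
```

Request:
carry_out --motion '[0,0,0,0.016,-0.001,0,-1,0,0,0,0.017,-0.001,0,-1,0,0,0,0.016,-0.001,0,-1,0,0,0,0.01,0,0,-1,0,0,0,0,0,0,-1]'

```text
time_s: 32.0
eef_pos: [0.5466, 0.3075, 0.0279]
eef_rot: [0.02, 0.71, 0.019, -0.704]
wrist_force: [0.6, 0.8, 0.7]
opening: 0.999
```

Request:
carry_out --motion '[0,0,0,0,0.001,0,1,0,0,0,0,0,0,1,0,0,0,0,0,0,1,0,0,0,0,0,0,1,0,0,0,0,0,0,1,0,0,0,0,0,0,1,0,0,0,0,0,0,1,0,0,0,0,0,0,1]'

```text
time_s: 32.8
eef_pos: [0.5473, 0.307, 0.0293]
eef_rot: [0.02, 0.711, 0.019, -0.703]
wrist_force: [-0.4, 0.1, -1.6]
opening: 0.684
```

Request:
carry_out --motion '[0,0,0,-0.01,0,0,1,0,0,0,-0.02,0,0,1,0,0,0,-0.025,0,0,1,0,0,0,-0.03,0,0,1,0,0,0,-0.03,0,0,1,0,0,0,-0.01,0,0,1,0,0,0,0,0,0,1]'

```text
time_s: 33.5
eef_pos: [0.545, 0.3067, 0.1606]
eef_rot: [0.02, 0.71, 0.019, -0.704]
wrist_force: [-0.1, -0.7, -2.4]
opening: 0.68
```

```bash
python3 - <<'E'
from h import *
look("side","top")
for t in("jar_mid","pitcher_mid","jar_pad"): print(t,lm("side",t),lm("top",t))
plan([0.536,-0.087,0.145],-88,1,step=.043)
E
```

```text
jar_mid [(array([0.5382, 0.3102, 0.1717]), 0.92)] [(array([0.5432, 0.302 , 0.1712]), 0.83)]
pitcher_mid [(array([0.4259, 0.3038, 0.0391]), 0.75)] [(array([0.4233, 0.3034, 0.0335]), 0.86)]
jar_pad [(array([ 0.5348, -0.0897,  0.0105]), 0.87)] [(array([ 0.5353, -0.0841,  0.012 ]), 0.94)]
10 rows; now [0.5434 0.3061 0.1571] ang -86.9 open 0.681 t 33.9 F [ 0.4 -0.5 -2.9]
0.1,-0.0,-0.0,0.001,0.039,0.003,1
0.1,-0.0,-0.0,0.001,0.039,0.003,1
0.1,-0.0,-0.0,0.001,0.039,0.003,1
0.1,-0.0,-0.0,0.001,0.039,0.003,1
0.1,-0.0,-0.0,0.001,0.039,0.003,1
0.1,-0.0,-0.0,0.001,0.039,0.003,1
0.1,-0.0,-0.0,0.001,0.039,0.002,1
0.1,-0.0,-0.0,0.001,0.039,0.002,1
0.1,-0.0,-0.0,0.001,0.039,0.002,1
0.1,-0.0,-0.0,0.001,0.039,0.002,1
```

Request:
carry_out --motion '[0,0,0,0,0.03,0.003,1,0,0,0,0,0.043,0.003,1,0,0,0,0,0.043,0.003,1,0,0,0,0,0.043,0.003,1,0,0,0,0,0.043,0.002,1,0,0,0,0,0.043,0.002,1,0,0,0,0,0.043,0.002,1,0,0,0,0,0.04,0.002,1,0,0,0,0,0.035,0.002,1,0,0,0,0,0.02,0,1]'

```text
time_s: 34.9
eef_pos: [0.5408, -0.0881, 0.1531]
eef_rot: [-0.023, -0.706, -0.021, 0.707]
wrist_force: [0.2, -0.3, -2.6]
opening: 0.682
```

Request:
carry_out --motion '[0,0,0,0,0,0,1,0,0,0,0,0,0,1]'

```text
time_s: 35.1
eef_pos: [0.5404, -0.0911, 0.1523]
eef_rot: [-0.021, -0.706, -0.019, 0.708]
wrist_force: [-0.0, 0.9, -2.4]
opening: 0.684
```

```bash
python3 - <<'E'
from h import *
look("side","top")
for t in("jar_mid","jar_pad"): print(t,lm("side",t),lm("top",t))
plan([0.538,-0.087,0.055],-88,1,step=.02)
E
```

```text
jar_mid [(array([ 0.5342, -0.0871,  0.011 ]), 0.74)] [(array([ 0.5388, -0.0974,  0.1659]), 0.57)]
jar_pad [(array([ 0.5393, -0.0861,  0.0109]), 0.57)] [(array([ 0.5374, -0.085 ,  0.012 ]), 0.96)]
5 rows; now [ 0.5408 -0.0899  0.1528] ang -86.6 open 0.678 t 35.4 F [ 0.3 -0.1 -3.9]
0.3,0.0,-0.0,0.02,-0.001,0.0,1
0.3,0.0,-0.0,0.02,-0.001,0.0,1
0.3,0.0,-0.0,0.02,-0.001,0.001,1
0.3,0.0,-0.0,0.02,-0.001,0.001,1
0.3,0.0,-0.0,0.02,-0.001,0.001,1
```

Request:
carry_out --motion '[0,0,0,0.018,-0.001,0,1,0,0,0,0.02,-0.001,0,1,0,0,0,0.02,-0.001,0.001,1,0,0,0,0.02,0,0,1,0,0,0,0.012,0,0,1,0,0,0,0,0,0,1,0,0,0,0,0,0,1]'

```text
time_s: 36.1
eef_pos: [0.5419, -0.083, 0.0622]
eef_rot: [0.025, 0.708, 0.022, -0.706]
wrist_force: [0.2, -0.1, -1.9]
opening: 0.683
```

```bash
python3 - <<'E'
from h import *
look("side","top")
for t in("jar_mid","jar_pad"): print(t,lm("side",t),lm("top",t))
plan([0.538,-0.087,0.044],-87,1,step=.02)
E
```

```text
jar_mid [(array([ 0.5371, -0.079 ,  0.073 ]), 0.59)] [(array([ 0.5386, -0.0909,  0.0767]), 0.52)]
jar_pad [(array([0.4712, 0.3059, 0.0006]), 0.73)] [(array([ 0.5371, -0.0867,  0.0112]), 0.84)]
1 rows; now [ 0.5422 -0.0835  0.0627] ang -86.2 open 0.678 t 36.4 F [ 0.1 -0.2 -2.6]
0.8,-0.2,-0.3,0.019,0.003,0.005,1
```

Request:
carry_out --motion '[0,0,0,0.008,0.003,0.003,1,0,0,0,0.007,0,0,1,0,0,0,0.004,0,0,1,0,0,0,0,0,0,1]'

```text
time_s: 36.8
eef_pos: [0.5395, -0.0876, 0.0427]
eef_rot: [0.025, 0.708, 0.021, -0.705]
wrist_force: [0.2, -0.3, -2.4]
opening: 0.68
```

Request:
carry_out --motion '[0,0,0,0.003,-0.001,0,1,0,0,0,0,0,0,1]'

```text
time_s: 37.0
eef_pos: [0.5404, -0.0873, 0.041]
eef_rot: [0.026, 0.709, 0.021, -0.705]
wrist_force: [1.1, -0.3, -2.3]
opening: 0.682
```

Request:
carry_out --motion '[0,0,0,0.003,0,0,1,0,0,0,0,0,0,1]'

```text
time_s: 37.2
eef_pos: [0.5413, -0.0876, 0.0415]
eef_rot: [0.026, 0.709, 0.021, -0.704]
wrist_force: [0.4, -0.8, -3.1]
opening: 0.681
```

Request:
carry_out --motion '[0,0,0,0.004,0,0,1,0,0,0,0.002,0,0,1,0,0,0,0,0,0,1,0,0,0,0,0,0,0.3,0,0,0,0,0,0,-0.4,0,0,0,0,0,0,-1,0,0,0,0,0,0,-1,0,0,0,0,0,0,-1,0,0,0,0,0,0,-1]'

```text
time_s: 38.1
eef_pos: [0.5429, -0.0879, 0.04]
eef_rot: [0.027, 0.709, 0.021, -0.704]
wrist_force: [-0.2, -0.9, -0.6]
opening: 1.0
```

Request:
carry_out --motion '[0,0,0,-0.015,0,0,-1,0,0,0,-0.03,0,0,-1,0,0,0,-0.03,0,0,-1,0,0,0,-0.03,0,0,-1,0,0,0,-0.02,0,0,-1,0,0,0,0,0,0,-1]'

```text
time_s: 38.7
eef_pos: [0.5418, -0.0867, 0.1741]
eef_rot: [0.027, 0.71, 0.021, -0.704]
wrist_force: [-0.1, -0.4, 0.4]
opening: 0.998
```

```bash
python3 - <<'E'
from h import *
im=look("side","top")
for t in("jar_mid","jar_pad","pitcher_mid","pitcher_pad","scoop_mid"): print(t,lm("side",t),lm("top",t))
plan([0.424,0.302,0.16],-94,-1,step=.045)
cv2.imwrite("pics/j.png",cv2.resize(im["side"][150:320,160:440],None,fx=2.5,fy=2.5))
E
```

```text
jar_mid [(array([ 0.5366, -0.0846,  0.0556]), 0.67)] [(array([ 0.5399, -0.0938,  0.056 ]), 0.73)]
jar_pad [(array([ 0.5375, -0.0857,  0.0115]), 0.81)] [(array([ 0.5374, -0.0872,  0.0119]), 0.78)]
pitcher_mid [(array([0.4241, 0.3035, 0.0404]), 0.69)] [(array([0.4224, 0.3045, 0.0351]), 0.59)]
pitcher_pad [(array([0.5208, 0.0472, 0.0137]), 0.87)] [(array([0.5174, 0.0416, 0.0126]), 0.67)]
scoop_mid [(array([ 0.4314, -0.3015,  0.0236]), 0.91)] [(array([ 0.5391, -0.0862,  0.0112]), 0.62)]
9 rows; now [ 0.5394 -0.0859  0.1691] ang -86.1 open 1.0 t 39.3 F [-0.5  0.3  0.5]
0.9,-0.0,-0.0,0.001,-0.044,0.01,-1
0.9,-0.0,-0.0,0.001,-0.044,0.011,-1
0.9,-0.0,-0.0,0.001,-0.044,0.011,-1
0.9,-0.0,-0.0,0.001,-0.043,0.012,-1
0.9,-0.0,-0.0,0.001,-0.043,0.013,-1
0.9,-0.0,-0.0,0.001,-0.043,0.013,-1
0.9,-0.0,-0.0,0.001,-0.043,0.014,-1
0.9,-0.0,-0.0,0.001,-0.043,0.015,-1
0.9,-0.0,-0.0,0.001,-0.042,0.015,-1
```

View pics/j.png

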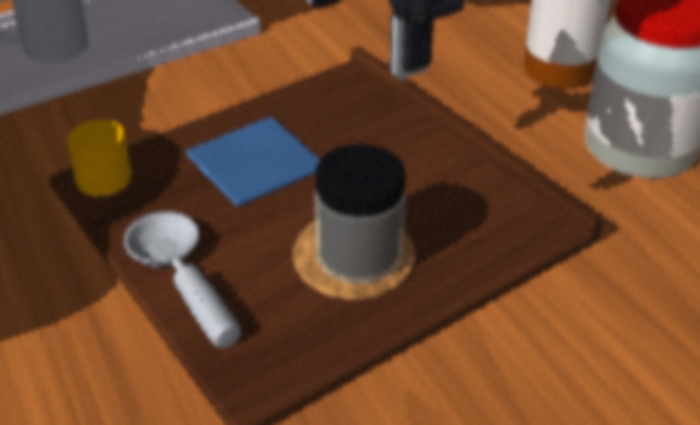

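The jar stands upright on the cork at (360,215), about 3–5 mm off centre. Next is the pitcher.

Request:
carry_out --motion '[0.9,0,0,0.001,-0.044,0.01,-1,0.9,0,0,0.001,-0.044,0.011,-1,0.9,0,0,0.001,-0.044,0.011,-1,0.9,0,0,0.001,-0.043,0.012,-1,0.9,0,0,0.001,-0.043,0.013,-1,0.9,0,0,0.001,-0.043,0.013,-1,0.9,0,0,0.001,-0.043,0.014,-1,0.9,0,0,0.001,-0.043,0.014,-1,0.5,0,0,0.001,-0.03,0.011,-1,0,0,0,0,0,0,-1]'

```text
time_s: 40.3
eef_pos: [0.4267, 0.3028, 0.1575]
eef_rot: [-0.026, 0.708, -0.029, -0.705]
wrist_force: [-0.9, -0.1, 0.2]
opening: 1.003
```

```bash
python3 - <<'E'
from h import *
plan([0.424,0.3025,0.09],-94,-1,step=.02)
E
```

```text
4 rows; now [0.4267 0.3028 0.1575] ang -94.5 open 1.003 t 40.3 F [-0.9 -0.1  0.2]
-0.1,-0.1,-0.1,0.017,0.0,0.001,-1
-0.1,-0.1,-0.1,0.017,0.0,0.001,-1
-0.1,-0.1,-0.1,0.017,0.0,0.001,-1
-0.1,-0.1,-0.1,0.017,0.0,0.001,-1
```

Request:
carry_out --motion '[0,0,0,0.015,0,0.001,-1,0,0,0,0.017,0,0.001,-1,0,0,0,0.017,0,0,-1,0,0,0,0.01,0,0,-1,0,0,0,0,0,0,-1]'

```text
time_s: 40.8
eef_pos: [0.4261, 0.3018, 0.0972]
eef_rot: [-0.025, 0.709, -0.028, -0.704]
wrist_force: [0.3, 0.6, 0.6]
opening: 1.005
```

```bash
python3 - <<'E'
from h import *
plan([0.424,0.3025,0.029],-94,-1,step=.02)
E
```

```text
4 rows; now [0.4261 0.3018 0.0972] ang -94.3 open 1.005 t 40.8 F [0.3 0.6 0.6]
-0.1,-0.1,-0.1,0.017,-0.0,0.001,-1
-0.1,-0.1,-0.1,0.017,-0.0,0.001,-1
-0.1,-0.1,-0.1,0.017,-0.0,0.001,-1
-0.1,-0.1,-0.1,0.017,-0.0,0.001,-1
```

Request:
carry_out --motion '[0,0,0,0.017,0,0.001,-1,0,0,0,0.018,0,0.001,-1,0,0,0,0.017,0,0,-1,0,0,0,0.012,0,0,-1,0,0,0,0,0,0,-1]'

```text
time_s: 41.3
eef_pos: [0.429, 0.3007, 0.0348]
eef_rot: [-0.026, 0.711, -0.029, -0.702]
wrist_force: [-0.2, 0.1, -0.1]
opening: 1.002
```

Request:
carry_out --motion '[0,0,0,0.006,-0.001,0.004,-1,0,0,0,0,0,0,-1,0,0,0,0,0,0,1,0,0,0,0,0,0,1,0,0,0,0,0,0,1,0,0,0,0,0,0,1,0,0,0,0,0,0,1,0,0,0,0,0,0,1,0,0,0,0,0,0,1]'

```text
time_s: 42.2
eef_pos: [0.4267, 0.3027, 0.0317]
eef_rot: [-0.026, 0.713, -0.028, -0.701]
wrist_force: [-0.3, 0.5, -2.3]
opening: 0.712
```

Request:
carry_out --motion '[0,0,0,-0.01,0,0,1,0,0,0,-0.02,0,0,1,0,0,0,-0.025,0,0,1,0,0,0,-0.03,0,0,1,0,0,0,-0.03,0,0,1,0,0,0,-0.005,0,0,1,0,0,0,0,0,0,1]'

```text
time_s: 42.9
eef_pos: [0.4233, 0.3026, 0.1575]
eef_rot: [-0.026, 0.712, -0.028, -0.701]
wrist_force: [0.3, 0.4, -3.2]
opening: 0.712
```

```bash
python3 - <<'E'
from h import *
look("side","top")
for t in("pitcher_mid","pitcher_pad","tin_center"): print(t,lm("side",t),lm("top",t))
plan([0.52,0.044,0.15],-98,1,step=.035)
E
```

```text
pitcher_mid [(array([0.4221, 0.3046, 0.1668]), 0.57)] []
pitcher_pad [(array([0.5212, 0.0448, 0.0162]), 0.74)] [(array([0.5184, 0.0443, 0.0163]), 0.65)]
tin_center [(array([0.469 , 0.3057, 0.0021]), 0.68)] [(array([0.4066, 0.0711, 0.0368]), 0.62)]
8 rows; now [0.4224 0.3021 0.1554] ang -94.4 open 0.71 t 43.3 F [ 0.5 -0.2 -2.6]
0.4,-0.1,-0.0,0.001,0.031,-0.015,1
0.4,-0.1,-0.0,0.001,0.031,-0.015,1
0.4,-0.1,-0.0,0.001,0.031,-0.015,1
0.4,-0.1,-0.0,0.001,0.031,-0.015,1
0.4,-0.1,-0.0,0.001,0.031,-0.016,1
0.4,-0.1,-0.0,0.001,0.031,-0.016,1
0.4,-0.1,-0.0,0.001,0.031,-0.016,1
0.4,-0.1,-0.0,0.001,0.03,-0.016,1
```

Request:
carry_out --motion '[0.4,0,0,0,0.025,-0.012,1,0.4,0,0,0,0.031,-0.015,1,0.4,0,0,0,0.031,-0.015,1,0.4,0,0,0,0.031,-0.015,1,0.4,0,0,0,0.031,-0.016,1,0.4,0,0,0,0.031,-0.016,1,0.4,0,0,0,0.031,-0.016,1,0.4,0,0,0,0.025,-0.016,1,0,0,0,0,0.01,-0.006,1,0,0,0,0,0,0,1]'

```text
time_s: 44.3
eef_pos: [0.5249, 0.0351, 0.1527]
eef_rot: [-0.045, 0.707, -0.048, -0.704]
wrist_force: [0.4, 1.2, -2.7]
opening: 0.714
```

```bash
python3 - <<'E'
from h import *
look("side","top")
for t in("pitcher_mid","pitcher_pad"): print(t,lm("side",t),lm("top",t))
plan([0.519,0.043,0.06],-98,1,step=.02)
E
```

```text
pitcher_mid [(array([0.5204, 0.0374, 0.157 ]), 0.92)] [(array([0.52  , 0.0373, 0.1607]), 0.8)]
pitcher_pad [(array([0.5215, 0.0465, 0.0135]), 0.98)] [(array([0.5163, 0.0415, 0.0117]), 0.65)]
5 rows; now [0.5242 0.0376 0.1531] ang -97.3 open 0.711 t 44.6 F [ 0.3  0.3 -2. ]
0.1,-0.1,-0.0,0.019,-0.001,0.001,1
0.1,-0.1,-0.0,0.019,-0.001,0.001,1
0.1,-0.1,-0.0,0.019,-0.001,0.001,1
0.1,-0.1,-0.0,0.019,-0.001,0.001,1
0.1,-0.1,-0.0,0.019,-0.001,0.001,1
```

Request:
carry_out --motion '[0,0,0,0.018,-0.002,0,1,0,0,0,0.02,-0.002,0.001,1,0,0,0,0.02,-0.001,0.001,1,0,0,0,0.02,0,0,1,0,0,0,0.008,0,0,1,0,0,0,0,0,0,1,0,0,0,0,0,0,1]'

```text
time_s: 45.3
eef_pos: [0.5236, 0.0485, 0.067]
eef_rot: [-0.041, 0.709, -0.044, -0.703]
wrist_force: [0.2, 0.7, -1.7]
opening: 0.713
```

```bash
python3 - <<'E'
from h import *
look("side","top")
for t in("pitcher_mid","pitcher_pad"): print(t,lm("side",t),lm("top",t))
plan([0.522,0.0435,0.046],-98,1,step=.02)
E
```

```text
pitcher_mid [(array([0.5199, 0.0497, 0.0756]), 0.57)] [(array([0.5173, 0.0489, 0.0744]), 0.72)]
pitcher_pad [(array([0.5203, 0.047 , 0.013 ]), 0.68)] [(array([0.5217, 0.0423, 0.0139]), 0.49)]
2 rows; now [0.524  0.048  0.0672] ang -96.9 open 0.714 t 45.6 F [ 0.7 -0.3 -2.2]
0.6,-0.3,-0.1,0.011,0.002,0.001,1
0.6,-0.3,-0.1,0.011,0.002,0.001,1
```

Request:
carry_out --motion '[0,-0.3,0,0.01,0.003,0,1,0,-0.3,0,0.008,0.002,0,1,0,0,0,0.004,0,0,1,0,0,0,0,0,0,1]'

```text
time_s: 46.0
eef_pos: [0.5238, 0.0421, 0.0437]
eef_rot: [0.041, -0.706, 0.044, 0.706]
wrist_force: [0.4, -0.3, -2.5]
opening: 0.709
```

Request:
carry_out --motion '[0,0,0,0.003,-0.001,0,1,0,0,0,0,0,0,1]'

```text
time_s: 46.2
eef_pos: [0.5244, 0.0418, 0.0444]
eef_rot: [0.04, -0.705, 0.044, 0.706]
wrist_force: [0.0, -0.4, -2.6]
opening: 0.715
```

Request:
carry_out --motion '[0,0,0,0.004,0,0,1,0,0,0,0.002,0,0,1,0,0,0,0,0,0,1]'

```text
time_s: 46.5
eef_pos: [0.5254, 0.0418, 0.0442]
eef_rot: [0.04, -0.705, 0.044, 0.706]
wrist_force: [0.7, -0.1, -2.0]
opening: 0.71
```

The pitcher no longer lowers, so it is resting on the tile. I'll release and retreat.

Request:
carry_out --motion '[0,0,0,0,0,0,0.3,0,0,0,0,0,0,-0.4,0,0,0,0,0,0,-1,0,0,0,0,0,0,-1,0,0,0,0,0,0,-1,0,0,0,0,0,0,-1]'

```text
time_s: 47.1
eef_pos: [0.5258, 0.0418, 0.0433]
eef_rot: [0.04, -0.706, 0.044, 0.706]
wrist_force: [-0.3, 0.0, 0.7]
opening: 1.001
```

Request:
carry_out --motion '[0,0,0,-0.015,0,0,-1,0,0,0,-0.03,0,0,-1,0,0,0,-0.03,0,0,-1,0,0,0,-0.04,0,0,-1,0,0,0,-0.04,-0.02,0,-1,0,0,0,-0.01,-0.04,0.01,-1,0,0,0,0,-0.045,0.01,-1,0,0,0,0,-0.045,0.01,-1,0,0,0,0,-0.03,0.01,-1,0,0,0,0,0,0,-1]'

```text
time_s: 48.1
eef_pos: [0.5087, 0.2321, 0.216]
eef_rot: [-0.043, 0.707, -0.045, -0.705]
wrist_force: [-0.2, -0.4, -0.1]
opening: 1.003
```

```bash
python3 - <<'E'
from h import *
im=look("side","top")
for t in("jar_mid","jar_pad","pitcher_mid","pitcher_pad","scoop_mid","coaster","spoon_grip","tin_center"): print(t,lm("side",t),lm("top",t))
cv2.imwrite("pics/k.png",im["side"]);cv2.imwrite("pics/k2.png",cv2.resize(im["top"][100:310,80:460],None,fx=2,fy=2))
st()
E
```

```text
jar_mid [(array([ 0.5387, -0.087 ,  0.0532]), 0.67)] [(array([ 0.4259, -0.0872,  0.0231]), 0.64)]
jar_pad [(array([ 0.5343, -0.0879,  0.0112]), 0.8)] [(array([ 0.538 , -0.0873,  0.0126]), 0.79)]
pitcher_mid [(array([0.5221, 0.0439, 0.0514]), 0.58)] [(array([0.5171, 0.0443, 0.0508]), 0.91)]
pitcher_pad [(array([0.5206, 0.05  , 0.0145]), 0.79)] [(array([0.5178, 0.0437, 0.0121]), 0.65)]
scoop_mid [(array([ 0.4353, -0.304 ,  0.0274]), 0.87)] [(array([ 0.4365, -0.3058,  0.0279]), 0.78)]
coaster [(array([ 0.4301, -0.3011,  0.0043]), 0.97)] [(array([ 0.4341, -0.3005, -0.0043]), 0.56)]
spoon_grip [(array([ 0.4252, -0.0891,  0.0245]), 0.58)] [(array([ 0.4262, -0.086 ,  0.0203]), 0.92)]
tin_center [(array([0.4067, 0.0789, 0.0342]), 0.95)] [(array([0.402 , 0.0702, 0.0384]), 0.59)]
{'time_s': np.float64(49.0), 'q': array([ 0.2118,  0.1587,  1.6649, -0.0049,  1.317 ,  1.9125]), 'eef_pos': array([0.5097, 0.2285, 0.2157]), 'eef_rot': array([-0.0439,  0.7064, -0.047 , -0.7049]), 'wrist_force': array([-0.2144, -0.385 ,  0.7639]), 'opening': np.float64(0.9976)}
```

View pics/k.png

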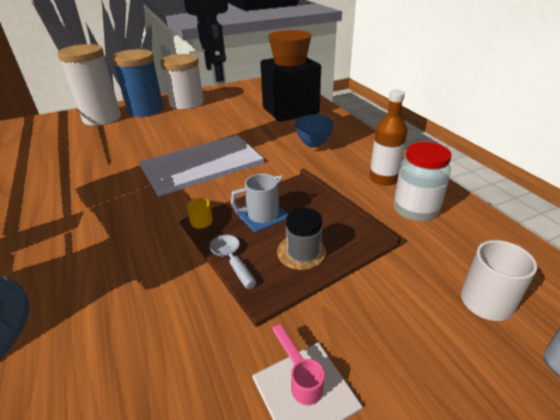

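View pics/k2.png

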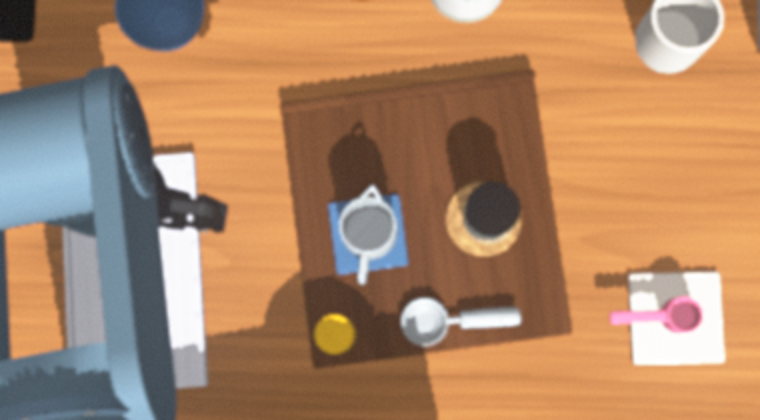

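The side view shows all three objects upright in their places. In the top crop the jar lid is at (493,209) over the cork centre (484,219), and the pitcher rim is at (368,227) over the tile centre (369,234). I'll check these with parallax taken out.

```bash
python3 - <<'E'
from h import *
for n,(u,v),z in(("lid",(493,209),.091),("cork",(484,219),.017),("rim",(368,227),.089),("tile",(368.5,234.5),.017),("scoop",(683,314),.044),("coaster",(677,318),.008)):
    print(n,ray("top",(80+u/2,100+v/2),z).round(4))
E
```

```text
lid [ 0.5389 -0.0914  0.091 ]
cork [ 0.5373 -0.0872  0.017 ]
rim [0.5175 0.0389 0.089 ]
tile [0.5174 0.041  0.017 ]
scoop [ 0.4354 -0.3001  0.044 ]
coaster [ 0.4323 -0.3026  0.008 ]
```

All offsets are 5 mm or less, so I'll hand in.

```bash
python3 -c "
from bench import ctrl
print(ctrl.hand_in())"
```

```text
the job is handed in; nothing more can be done
None
```

I moved the pitcher and then the jar into the tray, set the scoop upright on the coaster, put the jar back on the cork mat and then the pitcher on the blue tile. I handed in at about 49 s; the hand-in gave no verdict.

- **Final placing:** in the last top picture, corrected for height, the offsets from centre are about 4.5 mm for the jar, 2 mm for the pitcher and 4 mm for the scoop. The limits are 15, 15 and 20 mm. All three look upright and released, and the arm is clear of everything.
- **Spoon and tin:** the position estimates for both are within about 5 mm of where they started.
- **What disagreed:** the networks sometimes named the wrong thing. In the last check the top camera put the jar at the spoon, and I disregarded it. The side-camera estimate of the tile's centre is about 6–9 mm from the top-camera ones, which would still put the pitcher within its limit.

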